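# Seat a roller cone in the wheel hub's bearing cup and check that it rocks free

### The job

Fit the larger roller cone (the one with the blue grip stem) small end down into the bearing cup of the wheel hub and press it home, steadily and gently: with about 10 N, never more than 15 N. Then check that it is not wedged: with the cone still in the cup, rock its stem about 8 degrees towards the yellow paint mark on the hub, and after that about 8 degrees the opposite way. Leave it fully home and upright in the cup, let go, and do not disturb anything else on the bench.

Things in the scene. Friction and masses are not known exactly. Their poses are not given: they have to be found in the camera images.
- cone: The larger roller cone, 0.2 to 0.4 kg, loose, small end down on the board. Origin: centre of its small-end face (underside); z runs up the stem. Taper 32 mm across at z = 0 to 56 mm at z = 18 mm; a steel rib 50 mm across to z = 22 mm; then a round blue stem, 24 mm across, to z = 80 mm, which may be gripped anywhere. Tipped in the cup, it may stay cocked by friction until squeezed upright.
- cone_top (a point): The centre of the top face of the blue stem, 80 mm above the cone's origin along its z axis. When the stem is pushed over sideways with the cone in the cup, the cone pivots on the cup's far rim, 28 mm from the axis at 18 mm above the cone's origin, so the pushed side of the stem lifts about as much as it moves sideways: pushed near its top and followed upwards, it tips with a few newtons.
- hub: Dark grey wheel hub, fixed, flange down. Origin: centre of its underside. Flange 136 mm across, 12 mm high, five studs to 22 mm; barrel 88 mm across, top at z = 56 mm, its mouth lined by the rigid bright steel cup: a conical hole 57 mm across at its rim, tapered as the cone (33.7 degrees from the axis). The hub's x axis points from its axis to the yellow paint stripe on barrel and flange.
- seat (a point): A point on the hub's axis 44 mm above its underside, with the hub's axes: where the cone's origin lies, nominally, when home. The cup is pressed in immovably to a depth that differs from hub to hub, so the true home height is anywhere from 6 mm below to 6 mm above this point and must be found by feel; contact is stiff. When home, the cone's 56 mm rim is level with the cup's rim (z = 62 mm nominally).
- board: Fixed plywood parts board, 150 x 250 x 14 mm (x, y, z); origin: centre of its underside. The two cones stand on it 60 mm either side of its centre along its y axis, in either order; a steel washer and a brass nut lie between them, 45 mm either side of the centre along its x axis.
- small_cone: Bystander: a smaller roller cone (38 mm across) with a red stem (18 mm diameter), 55 mm tall, loose on the board. Origin: centre of its underside. Leave it standing.
- washer: Bystander: flat steel washer, 34 mm across, 6 mm high, loose on the board. Origin: centre of its underside.
- nut: Bystander: hexagonal brass nut, about 30 mm across, 12 mm high, loose on the board. Origin: centre of its underside.
- grease_tin: Bystander: green tin, 76 mm diameter, 60 mm high, on the bench. Origin: centre of its underside.
- wrench: Bystander: steel wrench lying on the bench beyond the hub. Origin: middle of its underside.
- screwdriver: Bystander: screwdriver with an orange handle, lying on the bench beyond the board. Origin: middle of its underside.
- brush: Bystander: wooden-handled brush lying on the bench on the robot's right. Origin: middle of its underside.
There are look-alikes about, which are no part of the job. Leave any purple look-alike of the cone alone.

How it is judged:
On the way, in this order (a step that is already met when the one before it is completed fails the run):
1. the cone sits home and upright in the cup and is pressed into it for 0.3 s, the contact forces round the cup adding up to at least 10 N (its own weight and a push of 8 N will do) (horizontal distance between cone and seat below 0.002 m and z of cone in the frame of seat below 0.0075 m and angle between cone's own z axis and vertical below 0.05 rad and contact force between cone and hub above 10 N), for 0.3 s.
2. the cone, still resting in the cup, leans at least 0.07 rad (4 degrees) towards the yellow mark (angle between cone's own z axis and vertical above 0.07 rad and x of cone_top in the frame of seat above 0.004 m and horizontal distance between cone and seat below 0.008 m and z of cone in the frame of seat below 0.014 m and contact force between cone and hub above 0.2 N), for 0.05 s.
3. the cone, still resting in the cup, leans at least 0.07 rad (4 degrees) away from the yellow mark (angle between cone's own z axis and vertical above 0.07 rad and x of cone_top in the frame of seat below -0.004 m and horizontal distance between cone and seat below 0.008 m and z of cone in the frame of seat below 0.014 m and contact force between cone and hub above 0.2 N), for 0.05 s.
At the end, for the whole second after the job is handed in: The larger cone rests in the hub's cup, its origin within 2 mm of the hub's axis and no more than 7.5 mm above the nominal seat point, upright within 0.05 rad, at rest and let go (horizontal distance between cone and seat below 0.002 m and z of cone in the frame of seat below 0.0075 m and angle between cone's own z axis and vertical below 0.05 rad and linear speed of cone below 0.01 m/s and contact force between cone and hub above 0.5 N); the robot touches nothing.
It fails at once if the cone is forced into the cup: the contact forces all round the cup, wedging included, add up to 28 N or more (a push of over 15 N) (contact force between cone and hub above 28 N).
It fails at once if the robot presses on the hub itself with 15 N or more (contact force between any of the fingers, the arm and hub above 15 N).
It fails at once if a bystander is moved more than 20 mm or the small cone is tipped (distance of any of small_cone, washer, nut, grease_tin, wrench, screwdriver, brush from where it was at the start of the episode above 0.02 m or angle between small_cone's own z axis and vertical above 0.5 rad).
It also fails if it takes over 72 s, if anything falls off the work surface, if the arm or the gripper's body presses on something with over 40 N, if the wrist force passes 120 N, or if a joint passes its speed limit or range.

### The arm

A 6-joint arm with a two-finger parallel gripper is mounted at the origin on the work surface. World frame = base frame: x ahead of the robot, y to its left, z up, the work surface at z = 0. Lengths are in m, angles in rad, forces in N, time in s.
With the tool pointing down it reaches from about 0.3 to 0.875 m from the base axis. Payload 6.4 kg.
Tool frame: the origin (TCP) lies at the very end of the fingers, on their centre line; the grasp point (between the pads) lies 19 mm behind it; x points along the fingers, z is the direction in which the jaws open and shut, and the axes are right-handed (so a half turn about x gives the same grasp; the last joint's range is limited). The gripper opens to 85 mm and grips with 20 to 120 N. Pads are 22 mm wide; open, the fingers measure 114 mm over their backs; the gripper's body (76 mm by 85 mm) begins 54 mm behind the grasp point. The pads swing forward as they close: fully open they stand 13 mm farther back than shut.
Start: joints at [-1.345, 0.181, 1.607, -0, 1.354, -0.206], TCP at [0.241, -0.522, 0.231] pointing down, gripper open.
Joint ranges: [-2.99, 2.99], [-0.89, 2.07], [0.3, 2.58], [-1.14, 4.28], [0, 2.63], [-3.12, 3.12]. Speed limits (rad/s): [2.57, 2.57, 3.01, 3.14, 3.14, 3.14].

### API

Orientations are given as a unit quaternion [x, y, z, w].
In Python, from station import ctrl, vision gives the robot as it stands.
- The arm moves only by the tool servo_tool, never from a script. Its argument "targets" is a list of rows, each an object of numbers: "x", "y", "z": the shift along the tool's x, y, z normalised to -1 to 1, where 1 is 0.02 m; "spin": the turn about the tool's x normalised to -1 to 1, where 1 is 0.12 rad. In form: [{"x": .., "y": .., "z": .., "spin": ..}, ...]. A call has 1 to 8 rows; each row shifts and turns the pose as measured when the row begins, along the tool's axes as they then stand; what a row does not reach is not made up. A row lasts 1/8 s, in which the tool goes at most 62.5 mm and 10.7 degrees, less where a joint would pass 70% of its speed; a pose out of reach is approached as far as the arm can. A call with a number of a shift or a turn outside -1 to 1 is refused whole. A call with a gripper value outside its range is refused whole. "claw" is the finger opening in mm, from 0 to 85.4, set as the call begins (left out, the last holds). The fingers move at their own pace and stop on an object; "newtons" is the grip in N (left out, the last holds). Time passes only in rows, so rows that do not move let the fingers close. It gives the time, the measured TCP pose, the force and the opening at its end, in the units of the state.
- ctrl.get_obs(): the state, without advancing time (a new reading comes with each control period).
- vision.capture(name): name is "scene" or "top" or "wrist"; returns a dict with "pixels" (384x512x3 uint8, red, green, blue), "camera_matrix" (3x3 intrinsics, pixels), "R" (3x3) and "t" (3): a world point X has camera coordinates R X + t; the wrist camera has in their place "hand_eye" (4x4, takes a point from camera to tool coordinates, whose origin is the TCP and whose axes are the tool frame's). Camera axes: x right, y down, z forward; pixel columns grow to the right and rows downward; lengths in m; the calibration is good to about 2 mm. The wrist camera is an equidistant fisheye: a pixel r from the principal point sees the ray r / f radians off the axis. A picture is of the moment at which its call begins: read the wrist's pose just before it. There is no depth.
- ctrl.finish_job(): hands the job in, once; it reports no verdict.
The state is a dict: "t": time; "q": joint angles; "joint_velocities": joint speeds; "effort": joint torques, N m; "position": TCP position; "tool_rot": TCP orientation; "ft_force": force on the tool from outside, world axes, zero at the start; "wrist_torque": the same for the moment, N m; "finger_gap": opening from 0.0 (shut) to 1.0 (fully open).
Only numpy, scipy, OpenCV 4.12 (cv2) and the standard library are available. Lean on these libraries where they do the work, as an engineer would, in place of code of your own. Each camera call takes 0.05 s, during which the arm holds its last target.

## Working session

There is one attempt and no reset: what is moved stays moved. The work goes in short steps, Python scripts to look and compute and a tool call to move; the robot and the scene stay as the last step left them, time stands still between calls to the robot, and variables do not carry over. Pictures are saved under pics/ and viewed, and the job is handed in when it is done.

Besides the shell and the picture viewer there is one more tool, called after "Call:" by a JSON object that holds its "api" and its "payload", one argument or row to a line. servo_tool: Moves the arm, as the interface text tells. Scaled input: -1 to 1 covers 0.02 m each way for a shift and 0.12 rad each way for a turn. Its arguments: {"type":"object","properties":{"targets":{"type":"array"},"claw":{"type":"number"},"newtons":{"type":"number"}},"required":["targets"]}

```bash
ls; mkdir -p pics
python3 - <<'E'
from station import ctrl, vision
import cv2,pickle
print(ctrl.get_obs())
for n in ["scene","top","wrist"]:
    c=vision.capture(n); pickle.dump(c,open(f"pics/{n}0.pkl","wb"))
    cv2.imwrite(f"pics/{n}0.png",cv2.cvtColor(c["pixels"],cv2.COLOR_RGB2BGR))
    print({k:v for k,v in c.items() if k!="pixels"})
E
```

```text
pics
{'t': 0.0, 'q': array([-1.34529090e+00,  1.81580493e-01,  1.60802003e+00, -1.46415263e-05,
        1.35377893e+00, -2.06293136e-01]), 'joint_velocities': array([ 0.00015056, -0.00032543, -0.00099899,  0.00073879,  0.00014632,
        0.00035241]), 'effort': array([ 1.57220635e-03, -4.44871330e+01, -3.51331758e+01, -8.70009626e-05,
        9.17992234e-03, -3.47276136e-05]), 'position': array([ 0.24052854, -0.52166244,  0.23035615]), 'tool_rot': array([ 0.3817168 ,  0.5959599 , -0.38083924,  0.59505089]), 'ft_force': array([-0.52258316, -0.25890728, -0.54975585]), 'wrist_torque': array([-0.05004204, -0.05871252, -0.06461981]), 'finger_gap': 0.9984274082140076}
{'camera_matrix': array([[387.37736514,   0.        , 257.667149  ],
       [  0.        , 387.37736514, 187.37940758],
       [  0.        ,   0.        ,   1.        ]]), 'R': array([[-0.87883637,  0.476809  ,  0.01731496],
       [ 0.3381235 ,  0.64799995, -0.68247239],
       [-0.33662907, -0.59392697, -0.73070625]]), 't': array([ 0.51138861, -0.10378177,  1.20031602])}
{'camera_matrix': array([[353.4454166 ,   0.       
[... 188 characters left out ...]
      [-9.77009966e-01, -3.59578169e-03, -2.13163309e-01],
       [ 2.13164954e-01, -7.59724900e-05, -9.77016221e-01]]), 't': array([-0.06777433,  0.55223894,  0.87028791])}
{'camera_matrix': array([[297.31863964,   0.        , 254.48780466],
       [  0.        , 297.31863964, 193.72969489],
       [  0.        ,   0.        ,   1.        ]]), 'hand_eye': array([[ 3.65344283e-05, -2.95591678e-01,  9.55314377e-01,
        -1.42915770e-01],
       [-1.58821401e-03, -9.55313190e-01, -2.95591250e-01,
         7.60692070e-02],
       [ 9.99998738e-01, -1.50644442e-03, -5.04364668e-04,
        -7.56658117e-04],
       [ 0.00000000e+00,  0.00000000e+00,  0.00000000e+00,
         1.00000000e+00]])}
```

View pics/scene0.png

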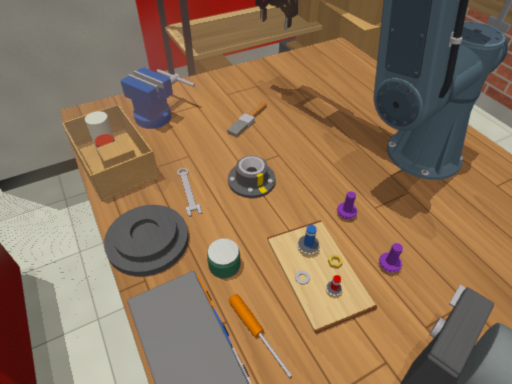

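View pics/top0.png

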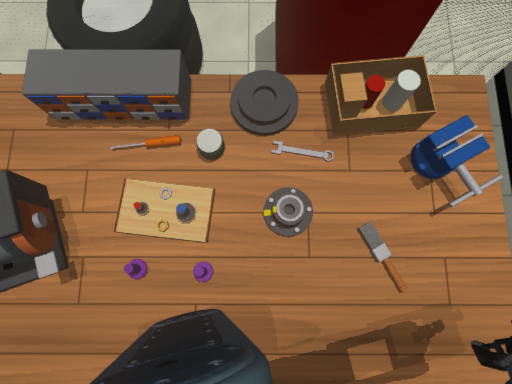

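View pics/wrist0.png

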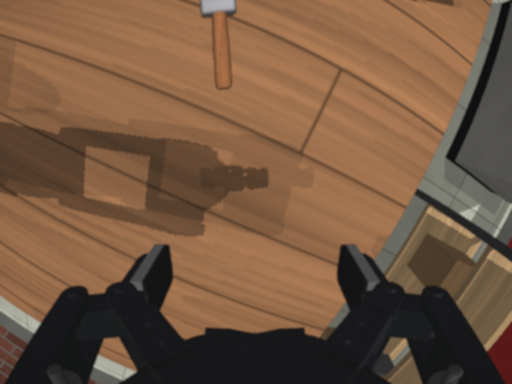

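The top view shows one blue stem at (184,212), standing on the board; in the scene view it is at (311,235). The two purple look-alikes at (135,269) and (203,271) stand on the bench, and the small red cone is at (139,207). The hub is at (289,209), with its yellow stripe on the image left. Next I enlarge the crops to confirm this.

Run:
```python
import cv2,numpy as np
t=cv2.imread("pics/top0.png");s=cv2.imread("pics/scene0.png")
a=cv2.resize(t[170:250,110:220],None,fx=3.6,fy=3.6,interpolation=cv2.INTER_CUBIC)
b=cv2.resize(t[170:250,240:340],None,fx=3.6,fy=3.6,interpolation=cv2.INTER_CUBIC)
c=cv2.resize(s[210:290,270:380],None,fx=3.6,fy=3.6,interpolation=cv2.INTER_CUBIC)
d=cv2.resize(s[145:205,220:285],(360,288),interpolation=cv2.INTER_CUBIC)
o=np.vstack([np.hstack([a,b]),np.hstack([c,d])]);cv2.imwrite("pics/crop0.png",o);print(o.shape)
```

```text
(576, 756, 3)
```

View pics/crop0.png

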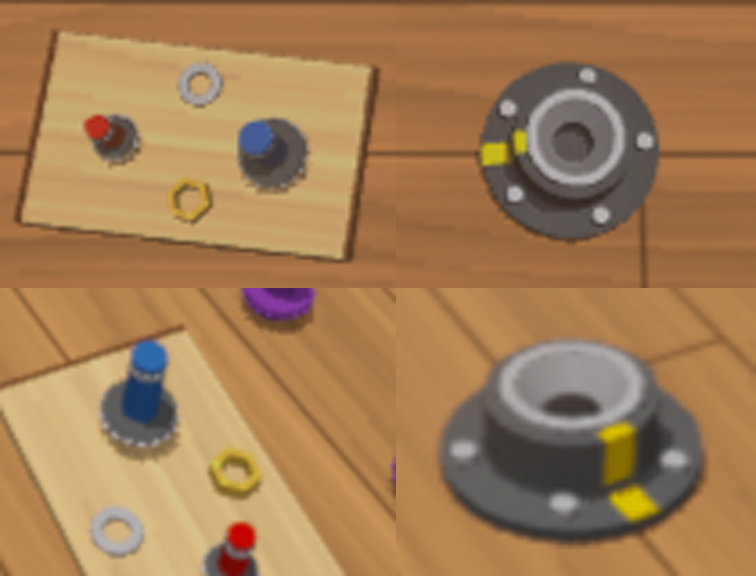

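The blue cone is the only blue-stemmed one on the board, upright with its rib below, so it is the target; the purple ones are excluded. The yellow stripe is on the hub's image-left (+y) side. Measuring now.

```bash
cat > h.py <<'E'
import cv2,numpy as np,pickle
def ray(c,p):
    K,R,t=c["camera_matrix"],c["R"],c["t"]
    d=R.T@np.linalg.solve(K,[p[0],p[1],1.]); o=-R.T@t
    return o,d
def plane(c,p,z):
    o,d=ray(c,p); return o+d*(z-o[2])/d[2]
def tri(cs,ps):
    A=np.zeros((3,3));b=np.zeros(3);L=[]
    for c,p in zip(cs,ps):
        o,d=ray(c,p);d=d/np.linalg.norm(d);M=np.eye(3)-np.outer(d,d);A+=M;b+=M@o;L.append((o,M))
    X=np.linalg.solve(A,b);return X,[np.linalg.norm(M@(X-o)) for o,M in L]
def ncnt(mask):
    return sorted(cv2.findContours(mask.astype(np.uint8),cv2.RETR_EXTERNAL,cv2.CHAIN_APPROX_NONE)[0],key=cv2.contourArea,reverse=True)
E
python3 - <<'E'
from h import *
T=pickle.load(open("pics/top0.pkl","rb"));S=pickle.load(open("pics/scene0.pkl","rb"))
def hsv(c): return cv2.cvtColor(c["pixels"],cv2.COLOR_RGB2HSV).astype(int)
for n,c,win in (("top",T,(250,170,340,250)),("scene",S,(220,145,285,205))):
    H=hsv(c);x0,y0,x1,y1=win;h=H[y0:y1,x0:x1]
    low=(h[...,1]<70)
    low_y=low|((h[...,0]>20)&(h[...,0]<35)&(h[...,1]>150))
    ct=ncnt(low_y)[0]; print(n,"hub outline",cv2.fitEllipse(ct)[0]+np.array([x0,y0]),cv2.fitEllipse(ct)[1])
    br=low&(h[...,2]>140); 
    br=cv2.morphologyEx(br.astype(np.uint8),cv2.MORPH_CLOSE,np.ones((2,2)))
    for k in ncnt(br)[:7]:
        if len(k)>=5: e=cv2.fitEllipse(k)
        else: e=(k[:,0].mean(0),(0,0),0)
        print("  bright",e[0]+np.array([x0,y0]),e[1],cv2.contourArea(k))
    yl=(H[...,0]>20)&(H[...,0]<35)&(H[...,1]>180); yl[:y0]=0;yl[y1:]=0;yl[:,:x0]=0;yl[:,x1:]=0
    for k in ncnt(yl)[:3]: print("  yel",k[:,0].mean(0),cv2.contourArea(k))
for n,c,win in (("top",T,(115,175,215,245)),("scene",S,(270,215,380,320))):
    H=hsv(c);x0,y0,x1,y1=win;h=H[y0:y1,x0:x1]
    bl=(h[...,0]>100)&(h[...,0]<125)&(h[...,1]>120)
    k=ncnt(bl)[0];print(n,"blue",k[:,0].min(0)+[x0,y0],k[:,0].max(0)+[x0,y0])
    top=bl&(h[...,2]>150); 
    print(np.percentile(h[bl][:,2],[5,25,50,75,95]))
    k=ncnt(top)[0];print("  bright top",cv2.fitEllipse(k)[0]+np.array([x0,y0]),cv2.fitEllipse(k)[1])
E
```

```text
top hub outline [288.12479782 211.41172028] (47.21452331542969, 47.68335723876953)
  bright [290.36743927 208.57988739] (25.282201766967773, 26.17937469482422) 518.0
  bright [297.5        230.32269287] (3.4526381492614746, 3.4662764072418213) 8.0
  bright [309.5        209.67730713] (3.4526381492614746, 3.4662764072418213) 8.0
  bright [271.5        200.67730522] (3.4526381492614746, 3.4662764072418213) 8.0
  bright [273.43035316 224.43035126] (3.011033296585083, 3.5995421409606934) 7.5
  bright [293.62386322 191.4839077 ] (2.818286418914795, 3.7050719261169434) 6.5
  yel [266.76190476 212.23809524] 28.5
  yel [273.92307692 209.23076923] 8.5
scene hub outline [251.16119003 176.90210915] (40.359283447265625, 45.22450637817383)
  bright [252.18644333 165.51603508] (17.6881160736084, 24.959949493408203) 345.0
  bright [250.55230713 190.40232849] (2.91131329536438, 3.287623643875122) 6.0
  bright [232.5 179. ] (2.4083189964294434, 4.013864994049072) 6.0
  bright [270.64790726 181.06559753] (2.328679323196411, 3.7621912956237793) 5.5
  yel [259.78571429 179.        ] 45.0
  yel [262.52941176 189.29411765] 27.5
top blue [177 204] [184 211]
[143. 147. 147. 148. 149.]Traceback (most recent call last):
  File "<stdin>", line 23, in <module>
IndexError: list index out of range
```

Run:
```python
from h import *
T=pickle.load(open("pics/top0.pkl","rb"));S=pickle.load(open("pics/scene0.pkl","rb"))
def hsv(c): return cv2.cvtColor(c["pixels"],cv2.COLOR_RGB2HSV).astype(int)
print("hub ctr plane z=12", plane(T,(288.1,211.4),12e-3), plane(T,(288.1,211.4),6e-3))
print("cup",tri([T,S],[(290.37,208.58),(252.19,165.52)]))
for z in (.056,.062): print(plane(T,(290.37,208.58),z),plane(S,(252.19,165.52),z))
st=np.array([plane(T,p,.022) for p in [(297.5,230.3),(309.5,209.7),(271.5,200.7),(273.4,224.4),(293.6,191.5)]])
print("studs",st.mean(0),np.linalg.norm(st-st.mean(0),axis=1))
y=plane(T,(266.76,212.24),.012);print("yel",y, np.degrees(np.arctan2(*(y-st.mean(0))[[1,0]])))
y=plane(S,(262.53,189.29),.012);print("yelS",y)
for n,c,win in (("top",T,(115,175,215,245)),("scene",S,(270,215,380,320))):
    H=hsv(c);x0,y0,x1,y1=win;h=H[y0:y1,x0:x1]
    bl=(h[...,0]>95)&(h[...,0]<130)&(h[...,1]>110)
    ys,xs=np.nonzero(bl)
    for yy in range(ys.min(),ys.max()+1):
        print(yy+y0,xs[ys==yy].min()+x0,xs[ys==yy].max()+x0,h[yy,xs[ys==yy],2])
    bw=(h[...,0]>10)&(h[...,0]<25)&(h[...,1]>60)&(h[...,2]>170)
    k=ncnt(cv2.morphologyEx(bw.astype(np.uint8),cv2.MORPH_CLOSE,np.ones((3,3))))[0]; r=cv2.minAreaRect(k);print("board",r[0]+np.array([x0,y0]),r[1:], cv2.boxPoints(r)+[x0,y0])
```

```text
hub ctr plane z=12 [ 0.52077598 -0.14650205  0.012     ] [ 0.52182096 -0.14700901  0.006     ]
cup (array([ 0.5204389 , -0.14856667,  0.05382527]), [np.float64(0.0007416538814284413), np.float64(0.0007416538814285708)])
[ 0.52063166 -0.14884219  0.056     ] [ 0.52102571 -0.14597165  0.056     ]
[ 0.51953721 -0.14829538  0.062     ] [ 0.52400026 -0.14045     0.062     ]
studs [ 0.51961459 -0.14837551  0.022     ] [0.05630709 0.05567436 0.05573642 0.05608483 0.05649383]
yel [ 0.51822724 -0.08795738  0.012     ] 91.31542470706907
yelS [ 0.51828549 -0.08949776  0.012     ]
204 180 182 [148 149 149]
205 178 183 [144 147 146 148 148 149]
206 178 184 [148 147 147 147 148 148 148]
207 177 184 [143 147 147 147 147 148 148 149]
208 177 184 [146 147 147 148 148 148 148 149]
209 177 184 [146 147 147 147 148 147 148 143]
210 177 183 [135 146 147 147 147 147 144]
211 178 182 [134 141 143 143 141]
board [164.5 211.5] ((65.0, 99.0), 90.0) [[115. 179.]
 [214. 179.]
 [214. 244.]
 [115. 244.]]
225 309 312 [158 165 164 164]
226 308 314 [164 169 170 170 169 168 166]
227 307 315 [163 169 170 170 169 169 169 169 167]
228 307 315 [166 170 170 170 170 169 169 169 168]
229 307 315 [163 170 170 170 170 169 169 169 168]
230 307 315 [147 165 169 169 170 169 169 168 164]
231 307 315 [124 150 161 167 169 169 166 162 144]
232 308 314 [111 128 150 156 158 149 135]
233 310 312 [114 113 110]Traceback (most recent call last):
  File "<stdin>", line 16, in <module>
    return umr_minimum(a, axis, None, out, keepdims, initial, where)
ValueError: zero-size array to reduction operation minimum which has no identity
```

Run:
```python
from h import *
T=pickle.load(open("pics/top0.pkl","rb"));S=pickle.load(open("pics/scene0.pkl","rb"))
print(tri([T,S],[(180.5,207.6),(311,228.8)]))
print(plane(T,(180.5,207.6),.094),plane(S,(311,228.8),.094))
# board corners from crop (scale 3.6, offset 110,170)
P=[plane(T,(110+u/3.6,170+v/3.6),.014) for u,v in ((55,30),(375,68),(350,260),(20,222))]
print(np.round(P,4), np.mean(P,0)); 
d=(P[0]+P[3]-P[1]-P[2]);d/=np.linalg.norm(d);print(d, np.mean(P,0)-.06*d, np.mean(P,0)+.06*d)
```

```text
(array([0.51621419, 0.13136373, 0.09000449]), [np.float64(0.0003817630925744274), np.float64(0.00038176309257437874)])
[0.51519428 0.13072062 0.094     ] [0.51860327 0.13340119 0.094     ]
[[0.6124 0.3071 0.014 ]
 [0.583  0.058  0.014 ]
 [0.4357 0.0721 0.014 ]
 [0.4632 0.3209 0.014 ]] [0.52357678 0.18951559 0.014     ]
[0.1135506  0.99353221 0.        ] [0.51676374 0.12990366 0.014     ] [0.53038981 0.24912753 0.014     ]
```

```bash
cat >> h.py <<'E'
from scipy.spatial.transform import Rotation as Ro
def st(o): 
    R=Ro.from_quat(o["tool_rot"]).as_matrix(); return np.array(o["position"]),R
def delta(o,tgt,spin=0):
    p,R=st(o); return R.T@(np.array(tgt)-p)/.02
E
python3 - <<'E'
from h import *
from station import ctrl
o=ctrl.get_obs();p,R=st(o);print(p);print(R.round(3))
z=R[:,2];print("jaw deg",np.degrees(np.arctan2(z[1],z[0])))
print(delta(o,[.516,.131,.23]))
E
```

```text
[ 0.24054967 -0.5218293   0.23060944]
[[-0.     0.908  0.418]
 [ 0.001  0.418 -0.908]
 [-1.     0.    -0.001]]
jaw deg -65.26188926687969
[  0.06873702  26.16810958 -23.88249723]
```

Call:
{"api": "servo_tool", "payload": {
  "targets": [
    {"y": 1, "z": -0.55},
    {"y": 1, "z": -0.55},
    {"y": 1, "z": -0.55},
    {"y": 1, "z": -0.55},
    {"y": 1, "z": -0.55},
    {"y": 1, "z": -0.55},
    {"y": 1, "z": -0.55},
    {"y": 1, "z": -0.55}
  ],
  "claw": 85
}}

```text
invalid input at $.targets[0]: expected keys x, y, z, spin
```

Call:
{"api": "servo_tool", "payload": {
  "targets": [
    {"spin": -1},
    {"spin": -1},
    {"spin": -1},
    {"spin": -1},
    {"spin": -1},
    {"spin": -1},
    {"spin": -1},
    {"spin": -1}
  ]
}}

```text
invalid input at $.targets[0]: expected keys x, y, z, spin
```

Run:
```python
from h import *
from station import ctrl
o=ctrl.get_obs();p,R=st(o);print(p,o["t"]);print(R.round(3))
z=R[:,2];print("jaw deg",np.degrees(np.arctan2(z[1],z[0])))
print(delta(o,[.520,-.148,.23]))
```

```text
[ 0.24054967 -0.5218293   0.23060944] 0.15
[[-0.     0.908  0.418]
 [ 0.001  0.418 -0.908]
 [-1.     0.    -0.001]]
jaw deg -65.26188926687969
[  0.05073359  20.51208621 -11.12900455]
```

All four keys are required.

Call:
{"api": "servo_tool", "payload": {
  "targets": [
    {"x": 0, "y": 1, "z": -0.55, "spin": 0},
    {"x": 0, "y": 1, "z": -0.55, "spin": 0},
    {"x": 0, "y": 1, "z": -0.55, "spin": 0},
    {"x": 0, "y": 1, "z": -0.55, "spin": 0},
    {"x": 0, "y": 1, "z": -0.55, "spin": 0},
    {"x": 0, "y": 1, "z": -0.55, "spin": 0},
    {"x": 0, "y": 1, "z": -0.55, "spin": 0},
    {"x": 0, "y": 1, "z": -0.55, "spin": 0}
  ],
  "claw": 85
}}

```text
t: 1.15
position: [0.3567, -0.3615, 0.2307]
tool_rot: [0.381, 0.596, -0.379, 0.596]
ft_force: [-0.3, 0.6, 1.1]
finger_gap: 0.994
```

Call:
{"api": "servo_tool", "payload": {
  "targets": [
    {"x": 0, "y": 0, "z": 0, "spin": -1},
    {"x": 0, "y": 0, "z": 0, "spin": -1},
    {"x": 0, "y": 0, "z": 0, "spin": -1},
    {"x": 0, "y": 0, "z": 0, "spin": -1},
    {"x": 0, "y": 0, "z": 0, "spin": -1},
    {"x": 0, "y": 0, "z": 0, "spin": -1},
    {"x": 0, "y": 0, "z": 0, "spin": -1},
    {"x": 0, "y": 0, "z": 0, "spin": -1}
  ]
}}

```text
t: 2.15
position: [0.3631, -0.3477, 0.2317]
tool_rot: [0.047, 0.705, -0.045, 0.706]
ft_force: [-0.2, 0.8, 0.6]
finger_gap: 0.996
```

Run:
```python
from h import *
from station import ctrl
o=ctrl.get_obs();p,R=st(o);print(p,o["t"]);print(R.round(3))
z=R[:,2];print("jaw deg",np.degrees(np.arctan2(z[1],z[0])))
print(delta(o,[.520,-.148,.23]))
```

```text
[ 0.3630844  -0.34769565  0.23170763] 2.15
[[ 0.003  0.131  0.991]
 [ 0.003  0.991 -0.131]
 [-1.     0.003  0.002]]
jaw deg -7.520870849468155
[ 0.13299346 10.92544912  6.47119035]
```

Call:
{"api": "servo_tool", "payload": {
  "targets": [
    {"x": 0, "y": 1, "z": 0.6, "spin": -0.2},
    {"x": 0, "y": 1, "z": 0.6, "spin": -0.2},
    {"x": 0, "y": 1, "z": 0.6, "spin": -0.2},
    {"x": 0, "y": 1, "z": 0.6, "spin": -0.2},
    {"x": 0, "y": 1, "z": 0.6, "spin": -0.2},
    {"x": 0, "y": 1, "z": 0.6, "spin": -0.2},
    {"x": 0, "y": 1, "z": 0.6, "spin": -0.2},
    {"x": 0, "y": 1, "z": 0.6, "spin": 0}
  ]
}}

```text
t: 3.15
position: [0.4698, -0.1764, 0.2334]
tool_rot: [-0.017, 0.705, 0.018, 0.709]
ft_force: [-0.3, -0.0, -0.1]
finger_gap: 0.991
```

Run:
```python
from h import *
from station import ctrl
o=ctrl.get_obs();p,R=st(o);print(p,o["t"]);print(R.round(3))
z=R[:,2];print("jaw deg",np.degrees(np.arctan2(z[1],z[0])))
print(delta(o,[.520,-.148,.23]))
```

```text
[ 0.46983021 -0.1763707   0.23343126] 3.15
[[ 0.005 -0.05   0.999]
 [ 0.002  0.999  0.05 ]
 [-1.     0.002  0.005]]
jaw deg 2.8564128874646513
[0.18634572 1.29147347 2.57518258]
```

Call:
{"api": "servo_tool", "payload": {
  "targets": [
    {"x": 0, "y": 0.5, "z": 0.9, "spin": 0.1},
    {"x": 0.1, "y": 0.4, "z": 0.9, "spin": 0.1},
    {"x": 0, "y": 0, "z": 0.4, "spin": 0},
    {"x": 0, "y": 0, "z": 0, "spin": 0}
  ]
}}

```text
t: 3.65
position: [0.5143, -0.149, 0.2324]
tool_rot: [-0.011, 0.705, 0.012, 0.709]
ft_force: [-0.2, 0.7, -0.7]
finger_gap: 0.992
```

Run:
```python
from h import *
from station import ctrl,vision
o=ctrl.get_obs();c=vision.capture("wrist");pickle.dump((o,c),open("pics/w1.pkl","wb"))
cv2.imwrite("pics/w1.png",cv2.cvtColor(c["pixels"],cv2.COLOR_RGB2BGR))
p,R=st(o);print(p,o["t"]);z=R[:,2];print("jaw deg",np.degrees(np.arctan2(z[1],z[0])))
```

```text
[ 0.51428106 -0.14898387  0.23235674] 3.65
jaw deg 1.8732626223948585
```

View pics/w1.png

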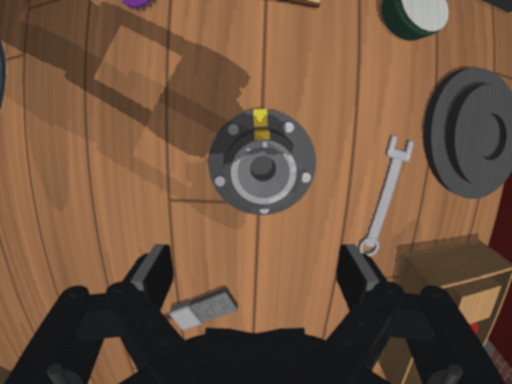

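The wrist view shows the hub at about (262,160), its bright cup ring at (263,172) and the yellow stripe at the top (261,120).

```bash
cat >> h.py <<'E'
def wray(o,c,p):
    K=c["camera_matrix"];d=np.array([(p[0]-K[0,2])/K[0,0],(p[1]-K[1,2])/K[1,1]]);r=np.linalg.norm(d)
    v=np.array([*(d/r*np.sin(r)),np.cos(r)]) if r>1e-9 else np.array([0,0,1.])
    P,R=st(o);M=c["hand_eye"];return P+R@M[:3,3], R@M[:3,:3]@v
def wplane(o,c,p,z):
    a,d=wray(o,c,p);return a+d*(z-a[2])/d[2]
E
python3 - <<'E'
from h import *
o,c=pickle.load(open("pics/w1.pkl","rb"))
H=cv2.cvtColor(c["pixels"],cv2.COLOR_RGB2HSV).astype(int)
x0,y0,x1,y1=200,95,325,225;h=H[y0:y1,x0:x1]
low=(h[...,1]<70)
def fit(k,z):
    P=np.array([wplane(o,c,q[0]+[x0,y0],z)[:2] for q in k]);A=np.c_[2*P,np.ones(len(P))];s=np.linalg.lstsq(A,(P**2).sum(1),rcond=None)[0]
    r=np.sqrt(s[2]+s[0]**2+s[1]**2);return s[:2].round(4),r.round(4),np.std(np.linalg.norm(P-s[:2],axis=1)).round(4)
yl=(h[...,0]>20)&(h[...,0]<35)&(h[...,1]>150)
k=ncnt(cv2.morphologyEx((low|yl).astype(np.uint8),cv2.MORPH_OPEN,np.ones((5,5))))[0]
print("flange",fit(k,.006),fit(k,.012))
br=low&(h[...,2]>140)
for k in ncnt(br)[:7]:
    m=k[:,0].mean(0)+[x0,y0];print(m,cv2.contourArea(k),wplane(o,c,m,.022)[:2].round(4))
    if cv2.contourArea(k)>300:
        for z in (.056,.058,.06,.062,.064,.066,.068): print(z,fit(k,z))
for k in ncnt(yl)[:2]:
    m=k[:,0].mean(0)+[x0,y0];print("yel",m,wplane(o,c,m,.012)[:2].round(4))
E
```

```text
flange (array([ 0.5252, -0.1509]), np.float64(0.063), np.float64(0.0108)) (array([ 0.5249, -0.1496]), np.float64(0.062), np.float64(0.0106))
[264.87391304 182.34782609] 565.0 [ 0.5289 -0.1664]
0.056 (array([ 0.5253, -0.1469]), np.float64(0.0324), np.float64(0.0026))
0.058 (array([ 0.5253, -0.1464]), np.float64(0.0322), np.float64(0.0026))
0.06 (array([ 0.5252, -0.1459]), np.float64(0.032), np.float64(0.0026))
0.062 (array([ 0.5251, -0.1455]), np.float64(0.0318), np.float64(0.0026))
0.064 (array([ 0.525, -0.145]), np.float64(0.0316), np.float64(0.0026))
0.066 (array([ 0.5249, -0.1446]), np.float64(0.0314), np.float64(0.0026))
0.068 (array([ 0.5248, -0.1441]), np.float64(0.0312), np.float64(0.0025))
[288.88461538 126.92307692] 54.0 [ 0.5549 -0.0973]
[305.84 177.16] 53.5 [ 0.5795 -0.1582]
[219.66666667 180.80952381] 43.5 [ 0.4732 -0.1661]
[263.76470588 210.58823529] 17.5 [ 0.5291 -0.2035]
[264.36363636 143.81818182] 10.5 [ 0.5265 -0.1188]
[247.5 149. ] 0.0 [ 0.5065 -0.1257]
yel [259.8        117.10909091] [ 0.5202 -0.0874]
yel [261.54761905 133.76190476] [ 0.523  -0.1078]
```

Run:
```python
from h import *
from station import ctrl,vision
o=ctrl.get_obs();c=vision.capture("wrist");pickle.dump((o,c),open("pics/w2.pkl","wb"))
p,R=st(o);print(p,o["t"],np.abs(o["joint_velocities"]).max())
im=cv2.cvtColor(c["pixels"],cv2.COLOR_RGB2BGR)
cv2.imwrite("pics/w2.png",cv2.resize(im[95:225,200:325],None,fx=4.4,fy=4.4,interpolation=cv2.INTER_CUBIC))
H=cv2.cvtColor(c["pixels"],cv2.COLOR_RGB2HSV).astype(int)
for r in (172,160): print(r,[(x,*H[r,x,1:]) for x in range(203,322,1)])
```

```text
[ 0.51394919 -0.14904965  0.23225603] 3.7 0.014870016197700219
172 [(203, np.int64(130), np.int64(137)), (204, np.int64(130), np.int64(137)), (205, np.int64(129), np.int64(140)), (206, np.int64(130), np.int64(145)), (207, np.int64(129), np.int64(146)), (208, np.int64(119), np.int64(137)), (209, np.int64(90), np.int64(113)), (210, np.int64(36), np.int64(86)), (211, np.int64(3), np.int64(74)), (212, np.int64(3), np.int64(74)), (213, np.int64(0), np.int64(73)), (214, np.int64(3), np.int64(74)), (215, np.int64(3), np.int64(73)), (216, np.int64(3), np.int64(74)), (217, np.int64(0), np.int64(73)), (218, np.int64(3), np.int64(74)), (219, np.int64(3), np.int64(74)), (220, np.int64(3), np.int64(74)), (221, np.int64(0), np.int64(74)), (222, np.int64(3), np.int64(74)), (223, np.int64(0), np.int64(75)), (224, np.int64(0), np.int64(77)), (225, np.int64(0), np.int64(78)), (226, np.int64(3), np.int64(79)), (227, np.int64(3), np.int64(78)), (228, np.int64(0), np.int64(77)), (229, np.int64(3), np.int64(80)), (230, np.int64(3), np.int64(98)), (231, np.int64(6), np.int64(130)), (232, np.int64(7), np.in
[... 6530 characters left out ...]
, (302, np.int64(3), np.int64(88)), (303, np.int64(0), np.int64(87)), (304, np.int64(3), np.int64(87)), (305, np.int64(0), np.int64(87)), (306, np.int64(0), np.int64(86)), (307, np.int64(3), np.int64(86)), (308, np.int64(3), np.int64(86)), (309, np.int64(3), np.int64(86)), (310, np.int64(3), np.int64(87)), (311, np.int64(3), np.int64(87)), (312, np.int64(6), np.int64(87)), (313, np.int64(6), np.int64(87)), (314, np.int64(3), np.int64(87)), (315, np.int64(45), np.int64(102)), (316, np.int64(96), np.int64(130)), (317, np.int64(122), np.int64(151)), (318, np.int64(131), np.int64(160)), (319, np.int64(129), np.int64(162)), (320, np.int64(131), np.int64(164)), (321, np.int64(129), np.int64(166))]
```

View pics/w2.png

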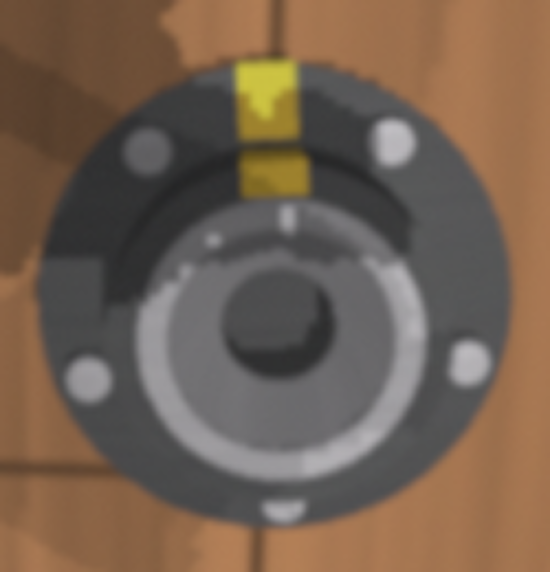

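Run:
```python
from h import *
o,c=pickle.load(open("pics/w2.pkl","rb"))
f=lambda u,v,z:wplane(o,c,(200+u/4.4,95+v/4.4),z)[:2]
for z in (.056,.062):
    P=np.array([f(133,339,z),f(428,339,z),f(280,197,z),f(280,483,z)]);print("ring",z,P.mean(0),P[1,0]-P[0,0],P[2,1]-P[3,1])
P=np.array([f(38,291,.01),f(512,291,.01),f(275,57,.01),f(275,525,.01)]);print("flange",P.mean(0),P[1,0]-P[0,0],P[2,1]-P[3,1])
P=np.array([f(148,151,.022),f(393,142,.022),f(88,379,.022),f(469,362,.022)])
A=np.c_[2*P,np.ones(4)];print("studs",np.linalg.lstsq(A,(P**2).sum(1),rcond=None)[0][:2])
for (u,v) in ((266,97),): y=f(u,v,.012);print("yel",y)
```

```text
ring 0.056 [ 0.5251857  -0.14627732] 0.07417424227244462 0.0738205163523117
ring 0.062 [ 0.5249197  -0.14490046] 0.07278047495878176 0.07243339570749732
flange [ 0.52535613 -0.14321575] 0.1360029081625762 0.1370309086661587
studs [ 0.52528467 -0.145367  ]
yel [ 0.52058151 -0.08729879]
```

Call:
{"api": "servo_tool", "payload": {
  "targets": [
    {"x": 0, "y": 1, "z": 0.05, "spin": 0},
    {"x": 0, "y": 1, "z": 0.05, "spin": 0},
    {"x": 0, "y": 1, "z": 0.05, "spin": 0},
    {"x": 0, "y": 1, "z": 0.05, "spin": 0},
    {"x": 0, "y": 1, "z": 0.05, "spin": 0},
    {"x": 0, "y": 1, "z": 0.05, "spin": 0},
    {"x": 0, "y": 1, "z": 0.05, "spin": 0},
    {"x": 0, "y": 1, "z": 0.05, "spin": 0}
  ]
}}

```text
t: 4.75
position: [0.5137, 0.022, 0.2332]
tool_rot: [-0.009, 0.705, 0.012, 0.709]
ft_force: [0.6, -0.6, -0.1]
finger_gap: 0.996
```

Call:
{"api": "servo_tool", "payload": {
  "targets": [
    {"x": 0, "y": 1, "z": 0.05, "spin": 0},
    {"x": 0, "y": 1, "z": 0.05, "spin": 0},
    {"x": 0, "y": 1, "z": 0.05, "spin": 0},
    {"x": 0, "y": 1, "z": 0.05, "spin": 0},
    {"x": 0, "y": 1, "z": 0.05, "spin": 0},
    {"x": 0, "y": 0.4, "z": 0.05, "spin": 0},
    {"x": 0, "y": 0, "z": 0, "spin": 0},
    {"x": 0, "y": 0, "z": 0, "spin": 0}
  ]
}}

```text
t: 5.75
position: [0.5116, 0.1414, 0.2342]
tool_rot: [-0.011, 0.705, 0.014, 0.709]
ft_force: [0.4, -0.3, 1.0]
finger_gap: 0.991
```

Run:
```python
from h import *
from station import ctrl,vision
o=ctrl.get_obs();c=vision.capture("wrist");pickle.dump((o,c),open("pics/w3.pkl","wb"))
p,R=st(o);print(p,o["t"],np.abs(o["joint_velocities"]).max(),R.round(4))
im=cv2.cvtColor(c["pixels"],cv2.COLOR_RGB2BGR)
cv2.imwrite("pics/w3.png",im)
```

```text
[0.51159785 0.14135485 0.23418991] 5.75 0.0018830175662694856 [[ 0.0054 -0.036   0.9993]
 [ 0.004   0.9993  0.036 ]
 [-1.      0.0038  0.0055]]
```

View pics/w3.png

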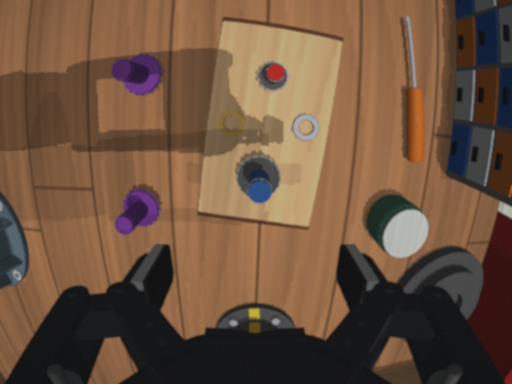

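The wrist view shows the blue stem's top at about (260,190), the rib at (258,176), the purple look-alikes off to the left at (130,70) and (130,215), and a clear space for the fingers left and right.

Run:
```python
from h import *
o,c=pickle.load(open("pics/w3.pkl","rb"))
H=cv2.cvtColor(c["pixels"],cv2.COLOR_RGB2HSV).astype(int)
h=H[150:215,225:290];bl=(h[...,0]>95)&(h[...,0]<130)&(h[...,1]>110)
ys,xs=np.nonzero(bl)
for yy in range(ys.min(),ys.max()+1): print(yy+150,xs[ys==yy].min()+225,xs[ys==yy].max()+225,h[yy,xs[ys==yy],2][::4])
im=cv2.cvtColor(c["pixels"],cv2.COLOR_RGB2BGR);cv2.imwrite("pics/w3c.png",cv2.resize(im[140:215,220:300],None,fx=7,fy=7,interpolation=cv2.INTER_CUBIC))
for p in ((259.7,189.5),(260,191)): print(wplane(o,c,p,.094))
```

```text
169 256 260 [58 57]
170 254 262 [58 62 62]
171 252 263 [57 63 62]
172 252 264 [59 63 62 62]
173 251 265 [59 62 64 62]
174 250 266 [55 63 63 62 62]
175 250 266 [57 63 64 63 61]
176 250 267 [58 62 65 63 61]
177 249 267 [55 62 61]
178 249 267 [56 63]
179 249 250 [56]
180 249 259 [57]
181 255 264 [ 91 112 103]
182 253 265 [ 89 125 125 105]
183 252 266 [100 131 132 129]
184 251 267 [102 132 133 134 116]
185 251 268 [117 133 132 134 128]
186 250 269 [114 133 132 133 133]
187 249 269 [108 133 132 133 133 125]
188 249 270 [120 132 132 134 132 128]
189 249 270 [124 132 132 133 132 131]
190 249 270 [126 132 132 133 132 133]
191 249 270 [127 131 132 133 133 133]
192 249 270 [128 131 132 132 133 133]
193 248 269 [115 132 132 133 133 133]
194 249 269 [126 131 133 132 132 131]
195 249 269 [123 131 132 132 132 132]
196 250 268 [129 131 133 132 132]
197 251 268 [130 132 132 131 132]
198 251 267 [127 132 131 132 131]
199 253 266 [130 132 131 131]
200 254 265 [130 131 132]
201 255 262 [130 131]
[0.51789569 0.13530299 0.094     ]
[0.51825498 0.13376171 0.094     ]
```

View pics/w3c.png

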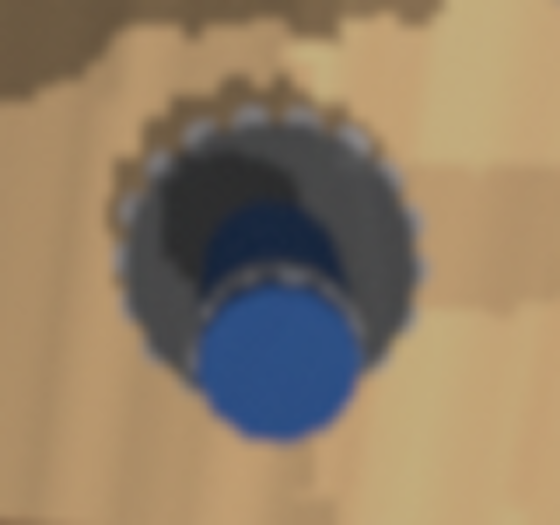

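Call:
{"api": "servo_tool", "payload": {
  "targets": [
    {"x": 0.5, "y": -0.5, "z": 0.23, "spin": 0},
    {"x": 1, "y": 0, "z": 0, "spin": 0},
    {"x": 1, "y": 0, "z": 0, "spin": 0},
    {"x": 1, "y": 0, "z": 0, "spin": 0},
    {"x": 1, "y": 0, "z": 0, "spin": 0},
    {"x": 0, "y": 0, "z": 0, "spin": 0}
  ]
}}

```text
t: 6.55
position: [0.5183, 0.1248, 0.1383]
tool_rot: [-0.01, 0.706, 0.011, 0.708]
ft_force: [0.1, -0.2, -0.1]
finger_gap: 0.996
```

Run:
```python
from h import *
from station import ctrl
o=ctrl.get_obs();p,R=st(o);print(p,R.round(4))
print(delta(o,[.517,.132,.06]))
```

```text
[0.51825816 0.12475995 0.13833714] [[ 0.0038 -0.0295  0.9996]
 [ 0.0023  0.9996  0.0295]
 [-1.      0.0022  0.0039]]
[ 3.91741148  0.35510554 -0.06751362]
```

Call:
{"api": "servo_tool", "payload": {
  "targets": [
    {"x": 0, "y": 0.35, "z": -0.06, "spin": 0},
    {"x": 0, "y": 0, "z": 0, "spin": 0},
    {"x": 1, "y": 0, "z": 0, "spin": 0}
  ]
}}

```text
t: 6.92
position: [0.52, 0.1315, 0.1216]
tool_rot: [-0.009, 0.703, 0.011, 0.711]
ft_force: [-0.2, -0.2, -0.8]
finger_gap: 0.995
```

Run:
```python
from h import *
from station import ctrl
o=ctrl.get_obs();p,R=st(o);print(p)
print(delta(o,[.517,.132,.06]))
```

```text
[0.52004627 0.13149044 0.12160986]
[ 3.07871749  0.02346485 -0.1850215 ]
```

Call:
{"api": "servo_tool", "payload": {
  "targets": [
    {"x": 0.8, "y": 0, "z": -0.15, "spin": 0},
    {"x": 0.8, "y": 0, "z": 0, "spin": 0},
    {"x": 0.8, "y": 0, "z": 0, "spin": 0},
    {"x": 0.5, "y": 0, "z": 0, "spin": 0},
    {"x": 0, "y": 0, "z": 0, "spin": 0}
  ]
}}

```text
t: 7.55
position: [0.5174, 0.1317, 0.0602]
tool_rot: [-0.01, 0.703, 0.011, 0.711]
ft_force: [-0.8, -0.6, 0.4]
finger_gap: 0.993
```

Run:
```python
from h import *
from station import ctrl
o=ctrl.get_obs();p,R=st(o);print(p,R.round(4))
print(delta(o,[.517,.132,.06]))
```

```text
[0.51737773 0.13173811 0.060203  ] [[ 0.0105 -0.0292  0.9995]
 [ 0.0022  0.9996  0.0292]
 [-0.9999  0.0019  0.0106]]
[ 0.00998064  0.01362109 -0.01860213]
```

Call:
{"api": "servo_tool", "payload": {
  "targets": [
    {"x": 0, "y": 0, "z": 0, "spin": 0},
    {"x": 0, "y": 0, "z": 0, "spin": 0},
    {"x": 0, "y": 0, "z": 0, "spin": 0},
    {"x": 0, "y": 0, "z": 0, "spin": 0},
    {"x": 0, "y": 0, "z": 0, "spin": 0},
    {"x": 0, "y": 0, "z": 0, "spin": 0}
  ],
  "claw": 0,
  "newtons": 30
}}

```text
t: 8.3
position: [0.5185, 0.1318, 0.0615]
tool_rot: [-0.01, 0.702, 0.011, 0.712]
ft_force: [0.2, -0.4, -1.3]
finger_gap: 0.27
```

Run:
```python
from h import *
from station import ctrl,vision
o=ctrl.get_obs();c=vision.capture("wrist");pickle.dump((o,c),open("pics/w4.pkl","wb"))
p,R=st(o);print(p,o["finger_gap"]*85.4,o["ft_force"],R.round(4))
im=cv2.cvtColor(c["pixels"],cv2.COLOR_RGB2BGR)
cv2.imwrite("pics/w4.png",im)
c=vision.capture("scene");cv2.imwrite("pics/s4.png",cv2.resize(cv2.cvtColor(c["pixels"],cv2.COLOR_RGB2BGR)[180:300,240:400],None,fx=4,fy=4))
```

```text
[0.51849805 0.13176397 0.06151406] 23.06263324178847 [ 0.17848828 -0.41210992 -1.28949192] [[ 0.013  -0.0292  0.9995]
 [ 0.0023  0.9996  0.0292]
 [-0.9999  0.0019  0.0131]]
```

View pics/w4.png

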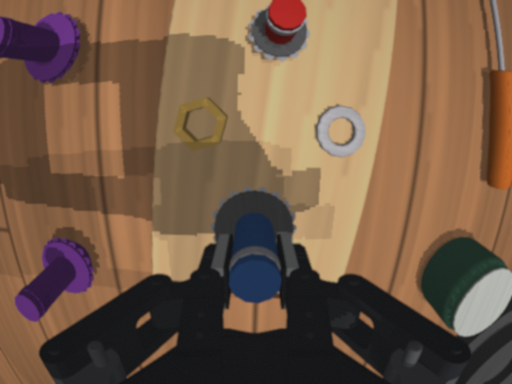

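View pics/s4.png

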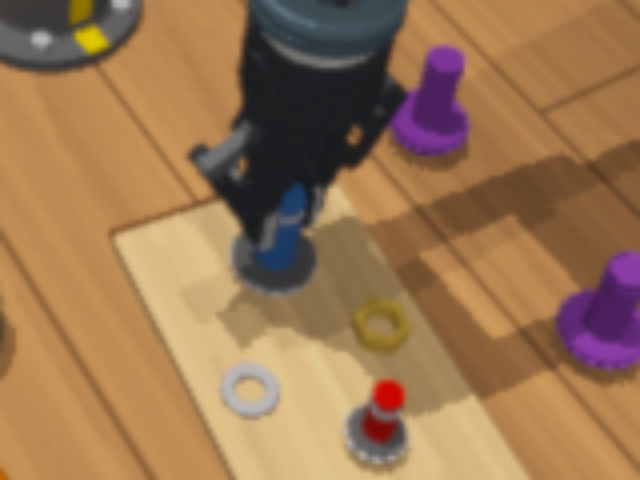

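Run:
```python
from h import *
o,c=pickle.load(open("pics/w4.pkl","rb"))
im=cv2.cvtColor(c["pixels"],cv2.COLOR_RGB2BGR);cv2.imwrite("pics/w4c.png",cv2.resize(im[180:310,190:320],None,fx=4.4,fy=4.4,interpolation=cv2.INTER_CUBIC))
for v in (262,270,278,282,286,302): print(v,wplane(o,c,(255,v),.094))
for v in (188,192): print(v,wplane(o,c,(255,v),.034))
```

```text
262 [0.51813566 0.14341273 0.094     ]
270 [0.51825047 0.13936428 0.094     ]
278 [0.51836928 0.13517859 0.094     ]
282 [0.5184303  0.13303012 0.094     ]
286 [0.51849248 0.13084216 0.094     ]
302 [0.51875381 0.12165572 0.094     ]
188 [0.51856664 0.15905013 0.034     ]
192 [0.51863663 0.15655847 0.034     ]
```

View pics/w4c.png

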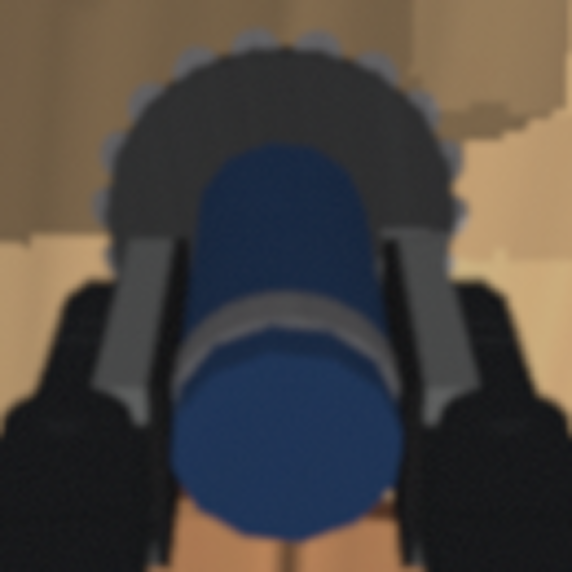

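Call:
{"api": "servo_tool", "payload": {
  "targets": [
    {"x": -0.3, "y": 0, "z": 0, "spin": 0},
    {"x": -0.5, "y": 0, "z": 0, "spin": 0},
    {"x": -1, "y": 0, "z": 0, "spin": 0},
    {"x": -1, "y": 0, "z": 0, "spin": 0},
    {"x": -1, "y": 0, "z": 0, "spin": 0},
    {"x": -1, "y": 0, "z": 0, "spin": 0},
    {"x": -1, "y": 0, "z": 0, "spin": 0},
    {"x": 0, "y": 0, "z": 0, "spin": 0}
  ]
}}

```text
t: 9.4
position: [0.5155, 0.1315, 0.1836]
tool_rot: [-0.01, 0.703, 0.011, 0.711]
ft_force: [-0.2, 0.7, -3.0]
finger_gap: 0.267
```

Run:
```python
from h import *
from station import ctrl
o=ctrl.get_obs();p,R=st(o);print(p,R.round(4),o["finger_gap"]*85.4,o["ft_force"])
print(delta(o,[.524,-.148,.17]))
```

```text
[0.51545725 0.13153108 0.18355216] [[ 0.0112 -0.0294  0.9995]
 [ 0.0023  0.9996  0.0294]
 [-0.9999  0.0019  0.0112]] 22.842802822447368 [-0.17999289  0.65181134 -2.9904259 ]
[ 6.50854161e-01 -1.39843476e+01  8.39013504e-03]
```

Lifted: the wrist force of -3 N matches the cone's weight. Carrying it to the hub (y about -14 units).

Call:
{"api": "servo_tool", "payload": {
  "targets": [
    {"x": 0, "y": -0.6, "z": 0, "spin": 0},
    {"x": 0, "y": -1, "z": 0, "spin": 0},
    {"x": 0, "y": -1, "z": 0, "spin": 0},
    {"x": 0, "y": -1, "z": 0, "spin": 0},
    {"x": 0, "y": -1, "z": 0, "spin": 0},
    {"x": 0, "y": -1, "z": 0, "spin": 0},
    {"x": 0, "y": -1, "z": 0, "spin": 0},
    {"x": 0, "y": -1, "z": 0, "spin": 0}
  ]
}}

```text
t: 10.4
position: [0.5136, -0.0285, 0.1741]
tool_rot: [-0.01, 0.708, 0.012, 0.706]
ft_force: [0.4, 0.6, -3.2]
finger_gap: 0.273
```

Call:
{"api": "servo_tool", "payload": {
  "targets": [
    {"x": 0, "y": -1, "z": 0, "spin": 0},
    {"x": 0, "y": -1, "z": 0, "spin": 0},
    {"x": 0, "y": -1, "z": 0, "spin": 0},
    {"x": 0, "y": -1, "z": 0, "spin": 0},
    {"x": 0, "y": -1, "z": 0, "spin": 0},
    {"x": 0, "y": -0.5, "z": 0, "spin": 0},
    {"x": 0, "y": 0, "z": 0, "spin": 0},
    {"x": 0, "y": 0, "z": 0, "spin": 0}
  ]
}}

```text
t: 11.4
position: [0.5109, -0.146, 0.1661]
tool_rot: [-0.007, 0.713, 0.012, 0.701]
ft_force: [0.2, 0.5, -4.0]
finger_gap: 0.272
```

Run:
```python
from h import *
from station import ctrl
o=ctrl.get_obs();p,R=st(o);print(p,R.round(4),o["finger_gap"]*85.4,o["ft_force"])
print(delta(o,[.524,-.148,.13]))
```

```text
[ 0.51087463 -0.14596422  0.16608275] [[-0.0162 -0.0259  0.9995]
 [ 0.0071  0.9996  0.026 ]
 [-0.9998  0.0075 -0.016 ]] 23.23579449748259 [ 0.20800316  0.46165673 -3.97556113]
[ 1.79250296 -0.13227736  0.68220001]
```

Call:
{"api": "servo_tool", "payload": {
  "targets": [
    {"x": 0, "y": -0.1, "z": 0.7, "spin": 0},
    {"x": 0, "y": 0, "z": 0, "spin": 0},
    {"x": 0.6, "y": 0, "z": 0, "spin": 0},
    {"x": 0.6, "y": 0, "z": 0, "spin": 0},
    {"x": 0.6, "y": 0, "z": 0, "spin": 0},
    {"x": 0, "y": 0, "z": 0, "spin": 0}
  ]
}}

```text
t: 12.15
position: [0.5248, -0.1452, 0.1263]
tool_rot: [-0.007, 0.713, 0.013, 0.701]
ft_force: [-0.3, 0.4, -3.8]
finger_gap: 0.273
```

Run:
```python
from h import *
from station import ctrl,vision
o=ctrl.get_obs();p,R=st(o);print(p,R[:,0].round(4),o["ft_force"])
print("cone origin",p+R[:,0]*.0475+R[:,1]*.001)
for n in ("scene","wrist","top"):
    c=vision.capture(n);pickle.dump((o,c),open(f"pics/{n}5.pkl","wb"));im=cv2.cvtColor(c["pixels"],cv2.COLOR_RGB2BGR)
    if n=="scene": im=cv2.resize(im[120:220,190:310],None,fx=5,fy=5,interpolation=cv2.INTER_CUBIC)
    cv2.imwrite(f"pics/{n}5.png",im)
```

```text
[ 0.52482614 -0.14515434  0.12628482] [-0.0179  0.0083 -0.9998] [-0.33549359  0.42724197 -3.77984252]
cone origin [ 0.52394914 -0.14376075  0.07880283]
```

View pics/scene5.png

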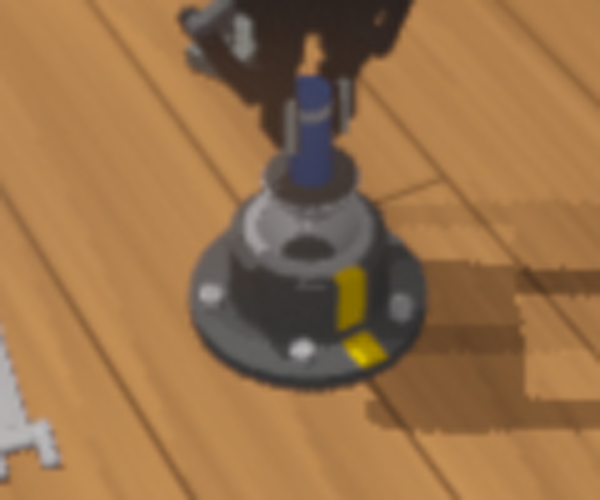

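View pics/wrist5.png

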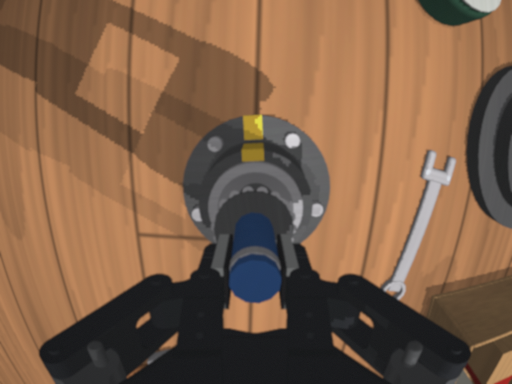

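Call:
{"api": "servo_tool", "payload": {
  "targets": [
    {"x": 0, "y": -0.15, "z": 0, "spin": 0},
    {"x": 0, "y": 0, "z": 0, "spin": 0},
    {"x": 0.3, "y": 0, "z": 0, "spin": 0},
    {"x": 0.3, "y": 0, "z": 0, "spin": 0},
    {"x": 0.3, "y": 0, "z": 0, "spin": 0},
    {"x": 0, "y": 0, "z": 0, "spin": 0}
  ]
}}

```text
t: 13.05
position: [0.5266, -0.1494, 0.1099]
tool_rot: [-0.008, 0.712, 0.012, 0.702]
ft_force: [-0.5, 1.0, -3.1]
finger_gap: 0.267
```

```bash
cat > s.py <<'E'
from h import *
from station import ctrl
o=ctrl.get_obs();p,R=st(o);print(o["t"],p.round(4),R[:,0].round(4),o["ft_force"].round(2),o["wrist_torque"].round(3),round(o["finger_gap"]*85.4,1))
print("cone origin",(p+R[:,0]*.0475+R[:,1]*.001).round(4))
E
python3 s.py
```

```text
13.05 [ 0.5266 -0.1494  0.1099] [-0.0129  0.0057 -0.9999] [-0.52  1.   -3.11] [-0.017 -0.011  0.008] 22.8
cone origin [ 0.5259 -0.1482  0.0624]
```

Call:
{"api": "servo_tool", "payload": {
  "targets": [
    {"x": 0.25, "y": 0.05, "z": -0.07, "spin": 0},
    {"x": 0.2, "y": 0, "z": 0, "spin": 0},
    {"x": 0, "y": 0, "z": 0, "spin": 0}
  ]
}}

```text
t: 13.42
position: [0.5249, -0.1483, 0.1003]
tool_rot: [-0.008, 0.712, 0.012, 0.702]
ft_force: [-0.6, -0.4, -2.6]
finger_gap: 0.27
```

```bash
python3 s.py
```

```text
13.425 [ 0.5249 -0.1483  0.1003] [-0.0131  0.0058 -0.9999] [-0.57 -0.35 -2.57] [ 0.038 -0.067  0.027] 23.1
cone origin [ 0.5242 -0.147   0.0528]
```

Single small steps now, watching the force.

Call:
{"api": "servo_tool", "payload": {
  "targets": [
    {"x": 0.1, "y": 0, "z": 0, "spin": 0}
  ]
}}

```text
t: 13.55
position: [0.5251, -0.1484, 0.0984]
tool_rot: [-0.008, 0.711, 0.012, 0.703]
ft_force: [-0.0, -0.3, -3.8]
finger_gap: 0.272
```

Call:
{"api": "servo_tool", "payload": {
  "targets": [
    {"x": 0.1, "y": 0, "z": 0, "spin": 0}
  ]
}}

```text
t: 13.68
position: [0.5252, -0.1484, 0.0964]
tool_rot: [-0.008, 0.711, 0.012, 0.703]
ft_force: [-0.0, -0.5, -3.8]
finger_gap: 0.267
```

Call:
{"api": "servo_tool", "payload": {
  "targets": [
    {"x": 0.05, "y": 0, "z": 0, "spin": 0}
  ]
}}

```text
t: 13.8
position: [0.5251, -0.1484, 0.0953]
tool_rot: [-0.008, 0.711, 0.012, 0.703]
ft_force: [-0.4, 0.3, -4.2]
finger_gap: 0.273
```

Call:
{"api": "servo_tool", "payload": {
  "targets": [
    {"x": 0.05, "y": 0, "z": 0, "spin": 0}
  ]
}}

```text
t: 13.92
position: [0.5252, -0.1485, 0.0943]
tool_rot: [-0.008, 0.711, 0.012, 0.703]
ft_force: [0.4, -0.1, -3.0]
finger_gap: 0.269
```

Call:
{"api": "servo_tool", "payload": {
  "targets": [
    {"x": 0.05, "y": 0, "z": 0, "spin": 0}
  ]
}}

```text
t: 14.05
position: [0.5252, -0.1484, 0.0933]
tool_rot: [-0.008, 0.711, 0.012, 0.703]
ft_force: [0.3, 1.4, -1.3]
finger_gap: 0.271
```

Call:
{"api": "servo_tool", "payload": {
  "targets": [
    {"x": 0, "y": 0.04, "z": 0, "spin": 0}
  ]
}}

```text
t: 14.18
position: [0.5252, -0.1476, 0.0933]
tool_rot: [-0.008, 0.711, 0.012, 0.703]
ft_force: [-0.6, 0.5, -3.4]
finger_gap: 0.275
```

Call:
{"api": "servo_tool", "payload": {
  "targets": [
    {"x": 0.03, "y": 0, "z": 0, "spin": 0}
  ]
}}

```text
t: 14.3
position: [0.5252, -0.1476, 0.0927]
tool_rot: [-0.008, 0.711, 0.012, 0.703]
ft_force: [-0.1, -0.4, -3.0]
finger_gap: 0.273
```

Call:
{"api": "servo_tool", "payload": {
  "targets": [
    {"x": 0.03, "y": 0, "z": 0, "spin": 0}
  ]
}}

```text
t: 14.42
position: [0.5253, -0.1476, 0.0921]
tool_rot: [-0.008, 0.711, 0.012, 0.703]
ft_force: [0.1, 0.9, -2.5]
finger_gap: 0.268
```

Call:
{"api": "servo_tool", "payload": {
  "targets": [
    {"x": 0.03, "y": 0, "z": 0, "spin": 0}
  ]
}}

```text
t: 14.55
position: [0.5254, -0.1475, 0.0917]
tool_rot: [-0.008, 0.711, 0.012, 0.703]
ft_force: [-0.4, 1.9, 0.3]
finger_gap: 0.27
```

Call:
{"api": "servo_tool", "payload": {
  "targets": [
    {"x": 0, "y": 0.05, "z": 0, "spin": 0}
  ]
}}

```text
t: 14.68
position: [0.5254, -0.1465, 0.0917]
tool_rot: [-0.008, 0.711, 0.012, 0.703]
ft_force: [-0.4, -0.1, -3.1]
finger_gap: 0.275
```

Call:
{"api": "servo_tool", "payload": {
  "targets": [
    {"x": 0.03, "y": 0, "z": 0, "spin": 0}
  ]
}}

```text
t: 14.8
position: [0.5253, -0.1465, 0.091]
tool_rot: [-0.008, 0.711, 0.012, 0.703]
ft_force: [-0.8, 0.0, -3.1]
finger_gap: 0.271
```

Call:
{"api": "servo_tool", "payload": {
  "targets": [
    {"x": 0.03, "y": 0, "z": 0, "spin": 0}
  ]
}}

```text
t: 14.92
position: [0.5253, -0.1465, 0.0904]
tool_rot: [-0.008, 0.711, 0.012, 0.703]
ft_force: [1.0, 1.0, -1.0]
finger_gap: 0.275
```

Call:
{"api": "servo_tool", "payload": {
  "targets": [
    {"x": 0, "y": 0.04, "z": 0.02, "spin": 0}
  ]
}}

```text
t: 15.05
position: [0.5256, -0.1457, 0.0903]
tool_rot: [-0.008, 0.711, 0.012, 0.703]
ft_force: [-0.6, -0.3, -2.6]
finger_gap: 0.268
```

Call:
{"api": "servo_tool", "payload": {
  "targets": [
    {"x": 0.03, "y": 0, "z": 0, "spin": 0}
  ]
}}

```text
t: 15.18
position: [0.5257, -0.1459, 0.09]
tool_rot: [-0.008, 0.711, 0.012, 0.703]
ft_force: [-3.5, 0.3, 2.0]
finger_gap: 0.273
```

Call:
{"api": "servo_tool", "payload": {
  "targets": [
    {"x": 0.03, "y": 0, "z": 0, "spin": 0}
  ]
}}

```text
t: 15.3
position: [0.5257, -0.146, 0.09]
tool_rot: [-0.008, 0.711, 0.012, 0.703]
ft_force: [-4.3, 0.5, 4.6]
finger_gap: 0.269
```

Call:
{"api": "servo_tool", "payload": {
  "targets": [
    {"x": 0, "y": 0, "z": -0.02, "spin": 0}
  ]
}}

```text
t: 15.42
position: [0.5254, -0.146, 0.0901]
tool_rot: [-0.008, 0.711, 0.012, 0.703]
ft_force: [-0.2, 0.8, -2.2]
finger_gap: 0.273
```

```bash
python3 s.py
```

```text
15.425 [ 0.5254 -0.146   0.0901] [-0.0115  0.0046 -0.9999] [-0.22  0.83 -2.16] [ 0.071 -0.081  0.01 ] 23.3
cone origin [ 0.5249 -0.1448  0.0426]
```

Call:
{"api": "servo_tool", "payload": {
  "targets": [
    {"x": 0.03, "y": 0.02, "z": 0, "spin": 0}
  ]
}}

```text
t: 15.55
position: [0.5255, -0.1459, 0.0899]
tool_rot: [-0.009, 0.711, 0.012, 0.703]
ft_force: [-4.9, -0.9, 4.8]
finger_gap: 0.271
```

Call:
{"api": "servo_tool", "payload": {
  "targets": [
    {"x": 0.03, "y": 0, "z": 0, "spin": 0}
  ]
}}

```text
t: 15.68
position: [0.5256, -0.146, 0.0899]
tool_rot: [-0.009, 0.711, 0.012, 0.703]
ft_force: [-4.4, -0.0, 7.8]
finger_gap: 0.272
```

Call:
{"api": "servo_tool", "payload": {
  "targets": [
    {"x": -0.01, "y": 0, "z": -0.05, "spin": 0}
  ]
}}

```text
t: 15.8
position: [0.5251, -0.146, 0.0901]
tool_rot: [-0.009, 0.71, 0.011, 0.704]
ft_force: [3.1, -0.2, -2.9]
finger_gap: 0.273
```

Call:
{"api": "servo_tool", "payload": {
  "targets": [
    {"x": 0.025, "y": 0, "z": 0, "spin": 0}
  ]
}}

```text
t: 15.92
position: [0.5254, -0.146, 0.0899]
tool_rot: [-0.009, 0.71, 0.011, 0.704]
ft_force: [-2.7, 1.8, 5.8]
finger_gap: 0.275
```

Call:
{"api": "servo_tool", "payload": {
  "targets": [
    {"x": 0.02, "y": 0.02, "z": -0.015, "spin": 0}
  ]
}}

```text
t: 16.05
position: [0.5254, -0.1459, 0.0898]
tool_rot: [-0.009, 0.71, 0.011, 0.704]
ft_force: [-2.0, -0.6, 4.5]
finger_gap: 0.275
```

Call:
{"api": "servo_tool", "payload": {
  "targets": [
    {"x": 0.025, "y": 0.01, "z": -0.01, "spin": 0}
  ]
}}

```text
t: 16.18
position: [0.5254, -0.1459, 0.0898]
tool_rot: [-0.009, 0.71, 0.011, 0.704]
ft_force: [-3.1, -0.1, 6.7]
finger_gap: 0.274
```

```bash
python3 s.py
```

```text
16.175 [ 0.5254 -0.1459  0.0898] [-0.0082  0.0024 -1.    ] [-3.11 -0.1   6.72] [ 0.09   0.381 -0.001] 23.4
cone origin [ 0.5249 -0.1448  0.0423]
```

Call:
{"api": "servo_tool", "payload": {
  "targets": [
    {"x": 0.02, "y": 0, "z": -0.015, "spin": 0},
    {"x": 0.02, "y": 0, "z": -0.015, "spin": 0}
  ]
}}

```text
t: 16.42
position: [0.5253, -0.146, 0.0898]
tool_rot: [-0.009, 0.709, 0.011, 0.705]
ft_force: [-1.6, 1.1, 4.3]
finger_gap: 0.27
```

Call:
{"api": "servo_tool", "payload": {
  "targets": [
    {"x": 0.02, "y": 0, "z": -0.01, "spin": 0},
    {"x": 0.02, "y": 0, "z": -0.01, "spin": 0}
  ]
}}

```text
t: 16.68
position: [0.5253, -0.146, 0.0898]
tool_rot: [-0.009, 0.709, 0.011, 0.705]
ft_force: [-1.4, -0.0, 6.2]
finger_gap: 0.269
```

```bash
python3 - <<'E'
from h import *
from station import ctrl,vision
for n in ("scene","wrist"):
    o=ctrl.get_obs();print(o["ft_force"])
    c=vision.capture(n);pickle.dump((o,c),open(f"pics/{n}6.pkl","wb"));im=cv2.cvtColor(c["pixels"],cv2.COLOR_RGB2BGR)
    if n=="scene": im=cv2.resize(im[120:220,190:310],None,fx=5,fy=5,interpolation=cv2.INTER_CUBIC)
    cv2.imwrite(f"pics/{n}6.png",im)
E
python3 s.py
```

```text
[-1.38260701 -0.01065874  6.21440169]
[-1.44781065  1.30936082  5.22000985]
16.775 [ 0.5253 -0.146   0.0898] [-0.0061  0.0019 -1.    ] [-1.54  1.66  5.17] [0.256 0.247 0.009] 23.2
cone origin [ 0.525  -0.1449  0.0423]
```

View pics/scene6.png

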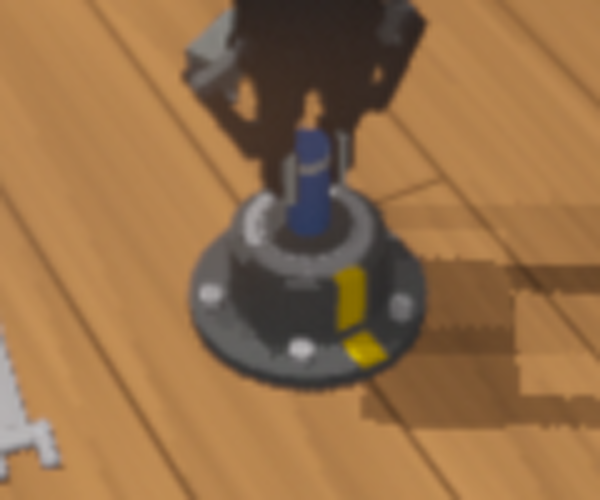

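View pics/wrist6.png

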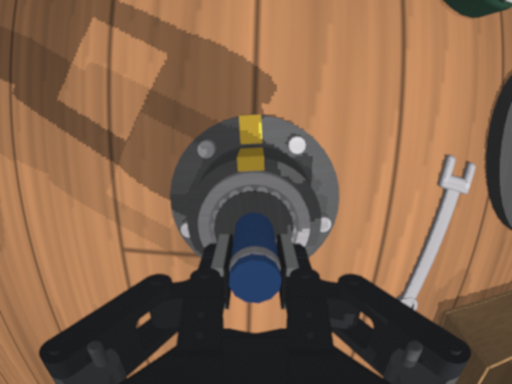

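Call:
{"api": "servo_tool", "payload": {
  "targets": [
    {"x": 0, "y": 0, "z": 0, "spin": 0},
    {"x": 0, "y": 0, "z": 0, "spin": 0},
    {"x": 0, "y": 0, "z": 0, "spin": 0}
  ],
  "claw": 40,
  "newtons": 20
}}

```text
t: 17.15
position: [0.525, -0.1459, 0.0889]
tool_rot: [-0.009, 0.709, 0.011, 0.705]
ft_force: [0.0, -0.8, -0.2]
finger_gap: 0.469
```

```bash
python3 - <<'E'
from h import *
from station import ctrl,vision
o=ctrl.get_obs()
c=vision.capture("wrist");pickle.dump((o,c),open(f"pics/wrist7.pkl","wb"));im=cv2.cvtColor(c["pixels"],cv2.COLOR_RGB2BGR)
cv2.imwrite(f"pics/wrist7.png",cv2.resize(im[150:320,170:340],None,fx=3.5,fy=3.5,interpolation=cv2.INTER_CUBIC))
E
python3 s.py
```

```text
17.2 [ 0.525  -0.1459  0.0889] [-0.0067  0.0022 -1.    ] [ 0.67 -0.24 -0.87] [-0.001  0.057  0.001] 40.1
cone origin [ 0.5246 -0.1448  0.0414]
```

View pics/wrist7.png

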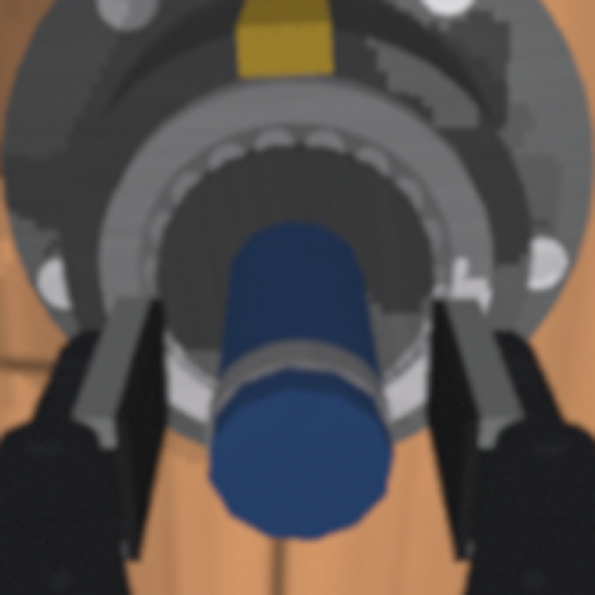

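Call:
{"api": "servo_tool", "payload": {
  "targets": [
    {"x": 0, "y": 0, "z": 0, "spin": 0},
    {"x": 0, "y": 0, "z": 0, "spin": 0},
    {"x": 0, "y": 0, "z": 0, "spin": 0}
  ],
  "claw": 0,
  "newtons": 25
}}

```text
t: 17.58
position: [0.5249, -0.1459, 0.0888]
tool_rot: [-0.009, 0.709, 0.011, 0.705]
ft_force: [0.1, 0.1, -0.2]
finger_gap: 0.271
```

Call:
{"api": "servo_tool", "payload": {
  "targets": [
    {"x": 0.025, "y": 0, "z": 0, "spin": 0}
  ]
}}

```text
t: 17.7
position: [0.525, -0.1459, 0.0888]
tool_rot: [-0.009, 0.709, 0.011, 0.705]
ft_force: [-3.9, 0.9, 7.8]
finger_gap: 0.271
```

Call:
{"api": "servo_tool", "payload": {
  "targets": [
    {"x": 0.015, "y": 0, "z": -0.015, "spin": 0}
  ]
}}

```text
t: 17.82
position: [0.5249, -0.1459, 0.0888]
tool_rot: [-0.009, 0.709, 0.011, 0.705]
ft_force: [-0.3, 0.8, 2.8]
finger_gap: 0.275
```

Call:
{"api": "servo_tool", "payload": {
  "targets": [
    {"x": 0.018, "y": 0, "z": -0.01, "spin": 0}
  ]
}}

```text
t: 17.95
position: [0.5249, -0.1459, 0.0888]
tool_rot: [-0.009, 0.709, 0.011, 0.705]
ft_force: [-1.6, 1.2, 4.9]
finger_gap: 0.275
```

Call:
{"api": "servo_tool", "payload": {
  "targets": [
    {"x": 0.018, "y": 0, "z": -0.01, "spin": 0},
    {"x": 0.018, "y": 0, "z": -0.01, "spin": 0}
  ]
}}

```text
t: 18.2
position: [0.5249, -0.1459, 0.0888]
tool_rot: [-0.01, 0.709, 0.011, 0.705]
ft_force: [-1.4, 1.0, 5.0]
finger_gap: 0.276
```

Call:
{"api": "servo_tool", "payload": {
  "targets": [
    {"x": 0.025, "y": 0, "z": -0.01, "spin": 0}
  ]
}}

```text
t: 18.32
position: [0.5249, -0.1459, 0.0888]
tool_rot: [-0.01, 0.709, 0.011, 0.705]
ft_force: [-2.1, 2.5, 7.8]
finger_gap: 0.27
```

Call:
{"api": "servo_tool", "payload": {
  "targets": [
    {"x": 0.026, "y": 0, "z": -0.01, "spin": 0},
    {"x": 0.026, "y": 0, "z": -0.01, "spin": 0}
  ]
}}

```text
t: 18.58
position: [0.5249, -0.1459, 0.0888]
tool_rot: [-0.01, 0.708, 0.011, 0.706]
ft_force: [-1.8, 1.1, 6.6]
finger_gap: 0.268
```

Call:
{"api": "servo_tool", "payload": {
  "targets": [
    {"x": 0.026, "y": 0, "z": -0.01, "spin": 0},
    {"x": 0.026, "y": 0, "z": -0.01, "spin": 0}
  ]
}}

```text
t: 18.82
position: [0.5249, -0.1459, 0.0888]
tool_rot: [-0.01, 0.708, 0.011, 0.706]
ft_force: [-1.9, 1.6, 6.0]
finger_gap: 0.271
```

```bash
python3 s.py
```

```text
18.825 [ 0.5249 -0.1459  0.0888] [-0.0032  0.0014 -1.    ] [-1.9   1.58  6.04] [0.322 0.382 0.007] 23.1
cone origin [ 0.5247 -0.1449  0.0413]
```

Call:
{"api": "servo_tool", "payload": {
  "targets": [
    {"x": -0.03, "y": 0.05, "z": 0, "spin": 0}
  ]
}}

```text
t: 18.95
position: [0.5248, -0.1453, 0.0891]
tool_rot: [-0.01, 0.708, 0.011, 0.706]
ft_force: [0.7, -3.3, -3.0]
finger_gap: 0.271
```

Call:
{"api": "servo_tool", "payload": {
  "targets": [
    {"x": -0.03, "y": 0.05, "z": 0, "spin": 0}
  ]
}}

```text
t: 19.08
position: [0.5247, -0.145, 0.0893]
tool_rot: [-0.011, 0.708, 0.01, 0.706]
ft_force: [1.0, -4.1, -3.1]
finger_gap: 0.275
```

Call:
{"api": "servo_tool", "payload": {
  "targets": [
    {"x": -0.05, "y": 0.06, "z": 0, "spin": 0},
    {"x": -0.05, "y": 0.06, "z": 0, "spin": 0}
  ]
}}

```text
t: 19.32
position: [0.5246, -0.1438, 0.0909]
tool_rot: [-0.011, 0.708, 0.009, 0.706]
ft_force: [0.5, -4.5, -3.2]
finger_gap: 0.274
```

Call:
{"api": "servo_tool", "payload": {
  "targets": [
    {"x": -0.05, "y": 0.06, "z": 0, "spin": 0},
    {"x": -0.05, "y": 0.06, "z": 0, "spin": 0}
  ]
}}

```text
t: 19.58
position: [0.5245, -0.1424, 0.0928]
tool_rot: [-0.012, 0.708, 0.009, 0.706]
ft_force: [0.4, -4.5, -2.8]
finger_gap: 0.269
```

```bash
cat > look.py <<'E'
import sys
from h import *
from station import ctrl,vision
n=sys.argv[1];o=ctrl.get_obs()
ims=[]
c=vision.capture("wrist");pickle.dump((o,c),open(f"pics/wrist{n}.pkl","wb"));im=cv2.cvtColor(c["pixels"],cv2.COLOR_RGB2BGR)
ims.append(cv2.resize(im[150:320,170:340],(480,480),interpolation=cv2.INTER_CUBIC))
c=vision.capture("scene");pickle.dump((o,c),open(f"pics/scene{n}.pkl","wb"));im=cv2.cvtColor(c["pixels"],cv2.COLOR_RGB2BGR)
ims.append(cv2.resize(im[135:195,225:265],(320,480),interpolation=cv2.INTER_CUBIC))
cv2.imwrite(f"pics/l{n}.png",np.hstack(ims))
E
python3 look.py 8; python3 s.py
```

```text
19.675 [ 0.5245 -0.1424  0.0929] [-0.0031 -0.0046 -1.    ] [-0.32 -5.08 -2.26] [-1.022  0.016  0.071] 23.5
cone origin [ 0.5244 -0.1416  0.0454]
```

View pics/l8.png

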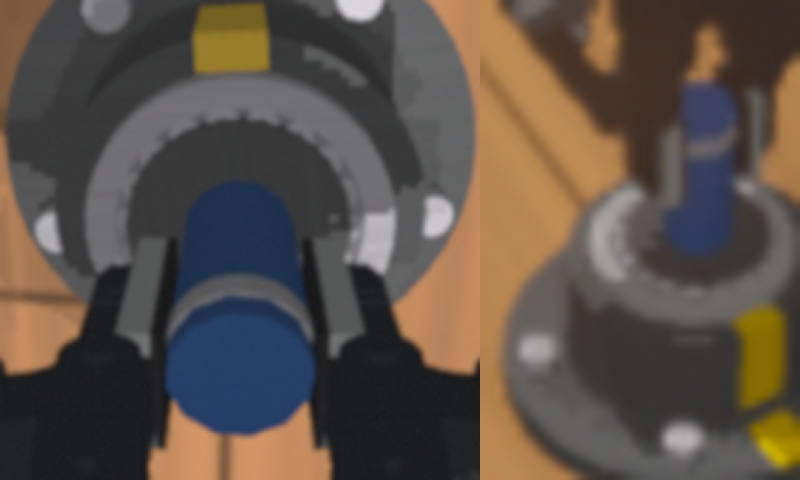

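The wrist crop shows the stem still parallel to the pads, with its top and foot at unchanged pixels. The cone was climbing the wall instead of tipping, because the grip stops it from turning. I will lower it back, release it, turn the jaws 90° so they lie along the rock direction, and push with one open pad.

Call:
{"api": "servo_tool", "payload": {
  "targets": [
    {"x": 0.07, "y": -0.07, "z": 0, "spin": 0},
    {"x": 0.07, "y": -0.07, "z": 0, "spin": 0}
  ]
}}

```text
t: 19.92
position: [0.5247, -0.1447, 0.0902]
tool_rot: [-0.011, 0.708, 0.009, 0.706]
ft_force: [-0.2, -1.5, -1.4]
finger_gap: 0.274
```

Call:
{"api": "servo_tool", "payload": {
  "targets": [
    {"x": 0.03, "y": -0.05, "z": 0, "spin": 0}
  ]
}}

```text
t: 20.05
position: [0.5246, -0.1454, 0.0893]
tool_rot: [-0.011, 0.708, 0.009, 0.706]
ft_force: [0.4, -0.7, -1.2]
finger_gap: 0.273
```

Call:
{"api": "servo_tool", "payload": {
  "targets": [
    {"x": 0.0, "y": -0.03, "z": 0, "spin": 0},
    {"x": 0, "y": 0, "z": 0, "spin": 0},
    {"x": 0, "y": 0, "z": 0, "spin": 0},
    {"x": 0, "y": 0, "z": 0, "spin": 0}
  ],
  "claw": 50
}}

```text
t: 20.55
position: [0.5243, -0.1449, 0.0891]
tool_rot: [-0.01, 0.708, 0.01, 0.706]
ft_force: [0.6, -1.0, -0.3]
finger_gap: 0.59
```

Call:
{"api": "servo_tool", "payload": {
  "targets": [
    {"x": -0.35, "y": 0, "z": 0, "spin": -0.5},
    {"x": -0.35, "y": 0, "z": 0, "spin": -1},
    {"x": 0, "y": 0, "z": 0, "spin": -1},
    {"x": 0, "y": 0, "z": 0, "spin": -1}
  ]
}}

```text
t: 21.05
position: [0.5243, -0.1446, 0.1035]
tool_rot: [-0.162, 0.69, 0.162, 0.687]
ft_force: [-0.3, -0.0, 0.5]
finger_gap: 0.584
```

```bash
cat >> s.py <<'E'
z=R[:,2];print("jaw",np.degrees(np.arctan2(z[1],z[0])).round(1),"R",R.round(3).tolist())
E
python3 s.py
```

```text
21.05 [ 0.5243 -0.1446  0.1035] [-4.3e-03 -2.0e-04 -1.0e+00] [-0.35 -0.    0.5 ] [ 0.016  0.022 -0.001] 49.9
cone origin [ 0.5236 -0.1437  0.056 ]
jaw 26.5 R [[-0.004, -0.445, 0.895], [-0.0, 0.895, 0.446], [-1.0, 0.002, -0.004]]
```

Call:
{"api": "servo_tool", "payload": {
  "targets": [
    {"x": 0, "y": 0, "z": 0, "spin": -1},
    {"x": 0, "y": 0, "z": 0, "spin": -1},
    {"x": 0, "y": 0, "z": 0, "spin": -1},
    {"x": 0, "y": 0, "z": 0, "spin": -1},
    {"x": 0, "y": 0, "z": 0, "spin": -1},
    {"x": 0, "y": 0, "z": 0, "spin": -1},
    {"x": 0, "y": 0, "z": 0, "spin": -1},
    {"x": 0, "y": 0, "z": 0, "spin": 0}
  ]
}}

```text
t: 22.05
position: [0.5244, -0.1442, 0.104]
tool_rot: [-0.435, 0.558, 0.437, 0.555]
ft_force: [-0.7, -0.2, -0.8]
finger_gap: 0.582
```

```bash
python3 s.py
```

```text
22.05 [ 0.5244 -0.1442  0.104 ] [-0.0038  0.     -1.    ] [-0.66 -0.24 -0.85] [-0.013 -0.034 -0.053] 49.7
cone origin [ 0.5233 -0.1439  0.0565]
jaw 76.2 R [[-0.004, -0.971, 0.239], [0.0, 0.239, 0.971], [-1.0, 0.004, -0.001]]
```

Call:
{"api": "servo_tool", "payload": {
  "targets": [
    {"x": 0, "y": 0, "z": 0, "spin": -1},
    {"x": 0, "y": 0, "z": 0, "spin": -1},
    {"x": 0, "y": 0, "z": 0, "spin": -0.2},
    {"x": 0, "y": 0, "z": 0, "spin": 0}
  ]
}}

```text
t: 22.55
position: [0.5244, -0.1441, 0.104]
tool_rot: [-0.504, 0.496, 0.506, 0.494]
ft_force: [-0.5, -0.6, -0.2]
finger_gap: 0.591
```

```bash
sed -i 's/135:195,225:265/130:195,222:270/' look.py; python3 s.py
python3 - <<'E'
from h import *
from station import ctrl,vision
o=ctrl.get_obs();c=vision.capture("wrist");pickle.dump((o,c),open("pics/wrist9.pkl","wb"));cv2.imwrite("pics/w9.png",cv2.cvtColor(c["pixels"],cv2.COLOR_RGB2BGR))
E
```

```text
22.55 [ 0.5244 -0.1441  0.104 ] [-3.8e-03  1.0e-04 -1.0e+00] [-0.52 -0.62 -0.15] [0.047 0.061 0.012] 50.5
cone origin [ 0.5232 -0.1441  0.0565]
jaw 91.1 R [[-0.004, -1.0, -0.019], [0.0, -0.019, 1.0], [-1.0, 0.004, 0.0]]
```

View pics/w9.png

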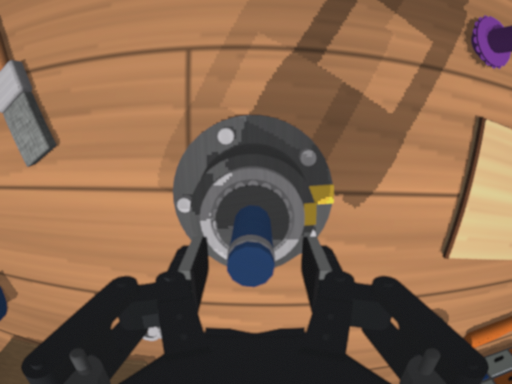

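Call:
{"api": "servo_tool", "payload": {
  "targets": [
    {"x": 0.1, "y": 0, "z": 0, "spin": 0},
    {"x": 0, "y": 0, "z": 0, "spin": 0},
    {"x": 0, "y": 0, "z": 0, "spin": 0},
    {"x": 0, "y": 0, "z": 0, "spin": 0}
  ],
  "claw": 36
}}

```text
t: 23.1
position: [0.5243, -0.144, 0.1018]
tool_rot: [-0.503, 0.497, 0.505, 0.495]
ft_force: [0.8, -1.0, -0.3]
finger_gap: 0.419
```

Call:
{"api": "servo_tool", "payload": {
  "targets": [
    {"x": 0, "y": 0, "z": 0.1, "spin": 0},
    {"x": 0, "y": 0, "z": 0.1, "spin": 0}
  ]
}}

```text
t: 23.35
position: [0.5243, -0.1399, 0.1018]
tool_rot: [-0.503, 0.497, 0.505, 0.495]
ft_force: [-0.5, -0.6, 0.9]
finger_gap: 0.422
```

Call:
{"api": "servo_tool", "payload": {
  "targets": [
    {"x": 0, "y": 0, "z": 0.06, "spin": 0}
  ]
}}

```text
t: 23.48
position: [0.5243, -0.139, 0.102]
tool_rot: [-0.503, 0.497, 0.505, 0.495]
ft_force: [-0.5, -4.0, 1.5]
finger_gap: 0.419
```

Call:
{"api": "servo_tool", "payload": {
  "targets": [
    {"x": 0, "y": 0, "z": 0.05, "spin": 0}
  ]
}}

```text
t: 23.6
position: [0.5245, -0.1384, 0.1023]
tool_rot: [-0.504, 0.497, 0.504, 0.495]
ft_force: [-0.7, -2.8, 2.2]
finger_gap: 0.419
```

Call:
{"api": "servo_tool", "payload": {
  "targets": [
    {"x": -0.05, "y": 0, "z": 0.06, "spin": 0}
  ]
}}

```text
t: 23.72
position: [0.5244, -0.1373, 0.1033]
tool_rot: [-0.503, 0.497, 0.504, 0.495]
ft_force: [-0.8, -0.8, -0.7]
finger_gap: 0.42
```

Call:
{"api": "servo_tool", "payload": {
  "targets": [
    {"x": -0.05, "y": 0, "z": 0.06, "spin": 0}
  ]
}}

```text
t: 23.85
position: [0.5242, -0.1359, 0.1042]
tool_rot: [-0.503, 0.497, 0.504, 0.495]
ft_force: [0.2, -1.2, -0.8]
finger_gap: 0.419
```

Call:
{"api": "servo_tool", "payload": {
  "targets": [
    {"x": -0.05, "y": 0, "z": 0.06, "spin": 0}
  ]
}}

```text
t: 23.98
position: [0.524, -0.1344, 0.1051]
tool_rot: [-0.503, 0.497, 0.505, 0.495]
ft_force: [-1.3, -1.4, -1.1]
finger_gap: 0.422
```

```bash
python3 s.py;  python3 look.py 10
```

```text
23.975 [ 0.524  -0.1344  0.1051] [-0.0041 -0.0011 -1.    ] [-1.29 -1.39 -1.06] [-0.2    0.066  0.064] 36.0
cone origin [ 0.5229 -0.1345  0.0576]
jaw 90.9 R [[-0.004, -1.0, -0.016], [-0.001, -0.016, 1.0], [-1.0, 0.004, -0.001]]
```

View pics/l10.png

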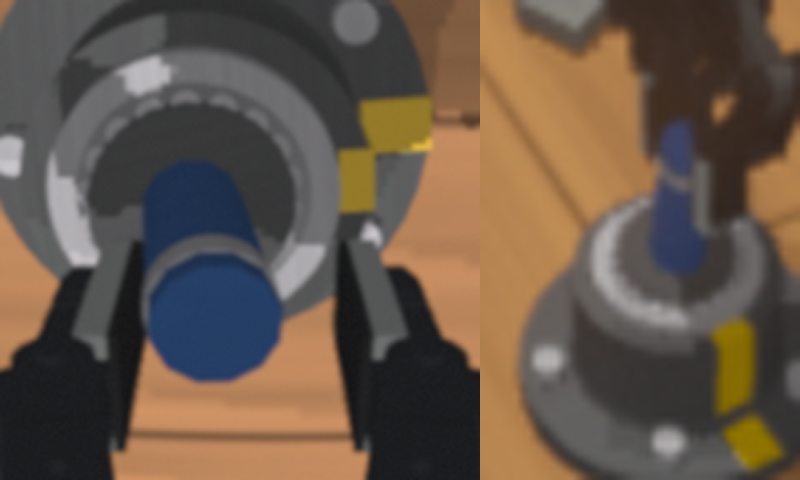

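The stem is now leaning towards the yellow mark by about 0.1 rad, with only about 1.5 N. Going on to about 8°.

Call:
{"api": "servo_tool", "payload": {
  "targets": [
    {"x": -0.04, "y": 0, "z": 0.06, "spin": 0}
  ]
}}

```text
t: 24.2
position: [0.524, -0.1331, 0.1059]
tool_rot: [-0.503, 0.497, 0.505, 0.495]
ft_force: [0.2, -1.4, -0.7]
finger_gap: 0.422
```

Call:
{"api": "servo_tool", "payload": {
  "targets": [
    {"x": -0.03, "y": 0, "z": 0.04, "spin": 0},
    {"x": 0, "y": 0, "z": 0, "spin": 0}
  ]
}}

```text
t: 24.45
position: [0.5241, -0.1321, 0.1066]
tool_rot: [-0.503, 0.497, 0.505, 0.495]
ft_force: [-1.0, -1.5, 0.4]
finger_gap: 0.427
```

```bash
python3 s.py;  python3 look.py 11
```

```text
24.45 [ 0.5241 -0.1321  0.1066] [-0.004  -0.0011 -1.    ] [-1.   -1.54  0.39] [-0.192  0.027 -0.046] 36.5
cone origin [ 0.5229 -0.1322  0.0591]
jaw 90.9 R [[-0.004, -1.0, -0.016], [-0.001, -0.016, 1.0], [-1.0, 0.004, -0.001]]
```

View pics/l11.png

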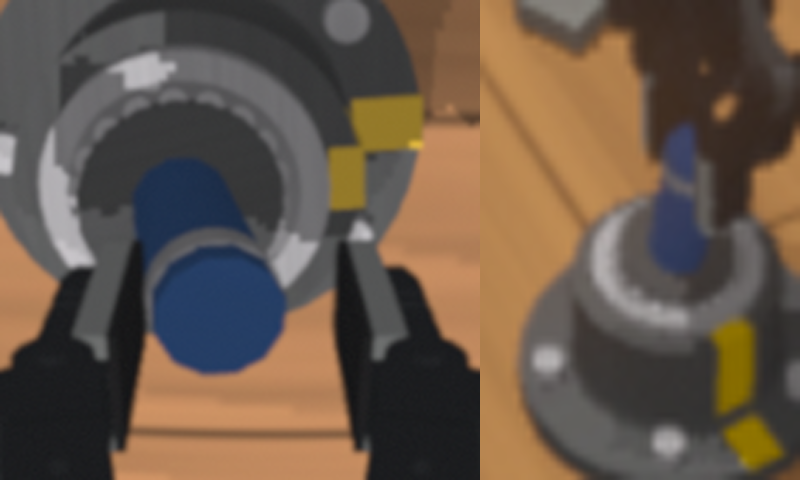

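Call:
{"api": "servo_tool", "payload": {
  "targets": [
    {"x": 0.06, "y": 0, "z": -0.1, "spin": 0},
    {"x": 0.06, "y": 0, "z": -0.1, "spin": 0}
  ]
}}

```text
t: 24.8
position: [0.5243, -0.136, 0.1042]
tool_rot: [-0.503, 0.497, 0.505, 0.495]
ft_force: [-0.0, 0.4, -0.9]
finger_gap: 0.423
```

Call:
{"api": "servo_tool", "payload": {
  "targets": [
    {"x": 0.06, "y": 0, "z": -0.1, "spin": 0},
    {"x": 0.06, "y": 0, "z": -0.1, "spin": 0}
  ]
}}

```text
t: 25.05
position: [0.5244, -0.1401, 0.1015]
tool_rot: [-0.503, 0.497, 0.505, 0.495]
ft_force: [-0.1, 0.2, -0.0]
finger_gap: 0.42
```

```bash
python3 s.py;  python3 look.py 12
```

```text
25.05 [ 0.5244 -0.1401  0.1015] [-3.7e-03 -1.0e-04 -1.0e+00] [-0.09  0.17 -0.05] [-0.028  0.01   0.033] 35.8
cone origin [ 0.5232 -0.1402  0.054 ]
jaw 90.9 R [[-0.004, -1.0, -0.016], [-0.0, -0.016, 1.0], [-1.0, 0.004, -0.0]]
```

View pics/l12.png

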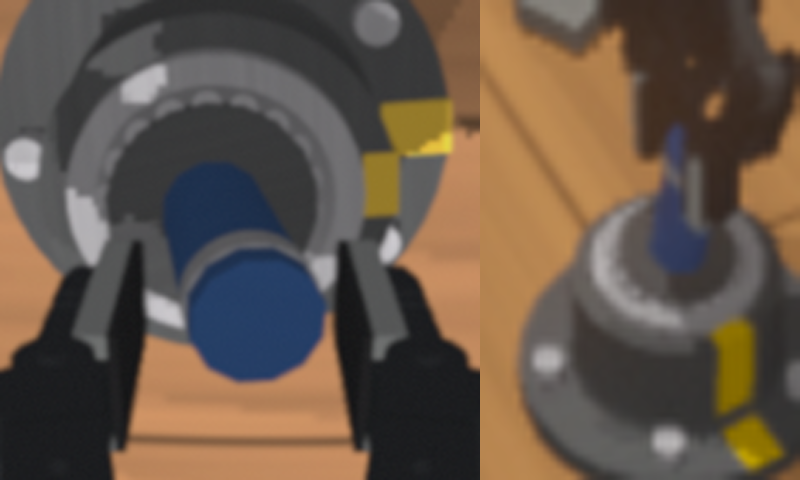

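The cone stays cocked towards yellow, as the text warned. The other pad will push it upright and then over the other way.

Call:
{"api": "servo_tool", "payload": {
  "targets": [
    {"x": 0, "y": 0, "z": -0.06, "spin": 0},
    {"x": 0, "y": 0, "z": -0.05, "spin": 0}
  ]
}}

```text
t: 25.4
position: [0.5243, -0.1425, 0.1014]
tool_rot: [-0.503, 0.497, 0.505, 0.495]
ft_force: [0.3, 0.1, -0.6]
finger_gap: 0.421
```

Call:
{"api": "servo_tool", "payload": {
  "targets": [
    {"x": 0, "y": 0, "z": -0.05, "spin": 0}
  ]
}}

```text
t: 25.52
position: [0.5243, -0.1435, 0.1015]
tool_rot: [-0.503, 0.497, 0.505, 0.495]
ft_force: [-0.1, 1.1, 0.2]
finger_gap: 0.424
```

Call:
{"api": "servo_tool", "payload": {
  "targets": [
    {"x": 0, "y": 0, "z": -0.05, "spin": 0}
  ]
}}

```text
t: 25.65
position: [0.5243, -0.1444, 0.1015]
tool_rot: [-0.503, 0.497, 0.505, 0.495]
ft_force: [-0.8, 1.4, 0.6]
finger_gap: 0.418
```

Call:
{"api": "servo_tool", "payload": {
  "targets": [
    {"x": 0.01, "y": 0, "z": -0.05, "spin": 0}
  ]
}}

```text
t: 25.78
position: [0.5243, -0.1453, 0.1013]
tool_rot: [-0.503, 0.497, 0.505, 0.495]
ft_force: [-0.0, 1.0, 0.6]
finger_gap: 0.422
```

Call:
{"api": "servo_tool", "payload": {
  "targets": [
    {"x": 0.01, "y": 0, "z": -0.05, "spin": 0},
    {"x": 0.01, "y": 0, "z": -0.05, "spin": 0}
  ]
}}

```text
t: 26.02
position: [0.5244, -0.1474, 0.1009]
tool_rot: [-0.503, 0.497, 0.505, 0.495]
ft_force: [-1.4, 0.7, 0.6]
finger_gap: 0.421
```

Call:
{"api": "servo_tool", "payload": {
  "targets": [
    {"x": 0.01, "y": 0, "z": -0.05, "spin": 0},
    {"x": 0.01, "y": 0, "z": -0.05, "spin": 0}
  ]
}}

```text
t: 26.28
position: [0.5245, -0.1496, 0.1006]
tool_rot: [-0.503, 0.497, 0.505, 0.495]
ft_force: [-0.4, 0.7, 0.8]
finger_gap: 0.421
```

Call:
{"api": "servo_tool", "payload": {
  "targets": [
    {"x": 0, "y": 0, "z": -0.05, "spin": 0}
  ]
}}

```text
t: 26.4
position: [0.5246, -0.1508, 0.1005]
tool_rot: [-0.503, 0.497, 0.505, 0.495]
ft_force: [0.4, 0.8, 0.1]
finger_gap: 0.42
```

```bash
python3 s.py;  python3 look.py 13
```

```text
26.4 [ 0.5246 -0.1508  0.1005] [-3.6e-03  3.0e-04 -1.0e+00] [0.38 0.79 0.1 ] [ 0.031 -0.02  -0.023] 35.9
cone origin [ 0.5234 -0.1508  0.053 ]
jaw 90.9 R [[-0.004, -1.0, -0.016], [0.0, -0.016, 1.0], [-1.0, 0.004, 0.0]]
```

View pics/l13.png

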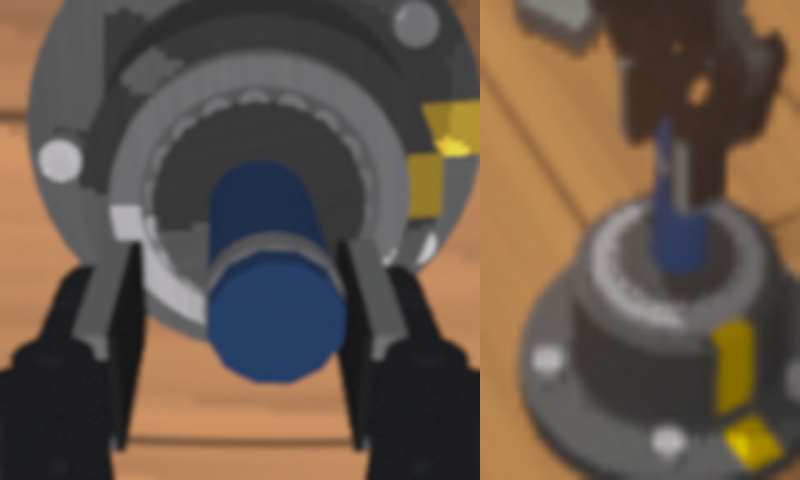

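Call:
{"api": "servo_tool", "payload": {
  "targets": [
    {"x": -0.01, "y": 0, "z": -0.05, "spin": 0}
  ]
}}

```text
t: 26.62
position: [0.5246, -0.1518, 0.1007]
tool_rot: [-0.503, 0.497, 0.505, 0.495]
ft_force: [0.8, -1.0, -0.7]
finger_gap: 0.42
```

Call:
{"api": "servo_tool", "payload": {
  "targets": [
    {"x": -0.02, "y": 0, "z": -0.05, "spin": 0}
  ]
}}

```text
t: 26.75
position: [0.5246, -0.1526, 0.101]
tool_rot: [-0.503, 0.497, 0.505, 0.495]
ft_force: [1.2, 2.2, 0.1]
finger_gap: 0.423
```

Call:
{"api": "servo_tool", "payload": {
  "targets": [
    {"x": -0.04, "y": 0, "z": -0.06, "spin": 0}
  ]
}}

```text
t: 26.88
position: [0.5246, -0.1537, 0.1017]
tool_rot: [-0.503, 0.497, 0.505, 0.495]
ft_force: [0.1, 1.9, -0.1]
finger_gap: 0.421
```

Call:
{"api": "servo_tool", "payload": {
  "targets": [
    {"x": -0.05, "y": 0, "z": -0.06, "spin": 0}
  ]
}}

```text
t: 27.0
position: [0.5245, -0.1548, 0.1027]
tool_rot: [-0.503, 0.497, 0.505, 0.495]
ft_force: [-0.0, 1.6, -0.2]
finger_gap: 0.418
```

Call:
{"api": "servo_tool", "payload": {
  "targets": [
    {"x": -0.05, "y": 0, "z": -0.06, "spin": 0}
  ]
}}

```text
t: 27.12
position: [0.5244, -0.156, 0.1037]
tool_rot: [-0.502, 0.497, 0.505, 0.495]
ft_force: [0.8, 1.0, -0.8]
finger_gap: 0.422
```

Tipping the other way with about 1 to 2 N.

Call:
{"api": "servo_tool", "payload": {
  "targets": [
    {"x": -0.04, "y": 0, "z": -0.06, "spin": 0}
  ]
}}

```text
t: 27.25
position: [0.5244, -0.1572, 0.1045]
tool_rot: [-0.502, 0.497, 0.505, 0.495]
ft_force: [0.2, 1.0, -1.1]
finger_gap: 0.416
```

Call:
{"api": "servo_tool", "payload": {
  "targets": [
    {"x": -0.04, "y": 0, "z": -0.06, "spin": 0}
  ]
}}

```text
t: 27.38
position: [0.5244, -0.1585, 0.1054]
tool_rot: [-0.502, 0.497, 0.505, 0.495]
ft_force: [1.2, 1.2, -1.0]
finger_gap: 0.42
```

Call:
{"api": "servo_tool", "payload": {
  "targets": [
    {"x": -0.03, "y": 0, "z": -0.05, "spin": 0},
    {"x": 0, "y": 0, "z": 0, "spin": 0}
  ]
}}

```text
t: 27.62
position: [0.5244, -0.1597, 0.106]
tool_rot: [-0.502, 0.497, 0.505, 0.495]
ft_force: [0.6, 2.8, 0.6]
finger_gap: 0.424
```

```bash
python3 s.py;  python3 look.py 14
```

```text
27.625 [ 0.5244 -0.1597  0.106 ] [-0.0044  0.0017 -1.    ] [0.63 2.79 0.59] [ 0.257 -0.058  0.015] 36.2
cone origin [ 0.5232 -0.1597  0.0585]
jaw 90.9 R [[-0.004, -1.0, -0.016], [0.002, -0.016, 1.0], [-1.0, 0.004, 0.002]]
```

View pics/l14.png

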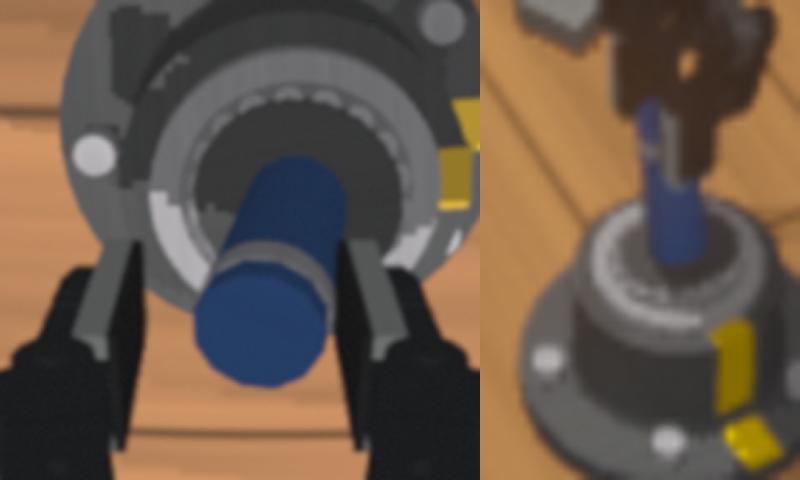

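Call:
{"api": "servo_tool", "payload": {
  "targets": [
    {"x": 0.06, "y": 0, "z": 0.1, "spin": 0},
    {"x": 0.06, "y": 0, "z": 0.1, "spin": 0},
    {"x": 0.06, "y": 0, "z": 0.1, "spin": 0},
    {"x": 0.05, "y": 0, "z": 0.1, "spin": 0}
  ]
}}

```text
t: 28.22
position: [0.5244, -0.1518, 0.1014]
tool_rot: [-0.503, 0.497, 0.505, 0.495]
ft_force: [-0.1, -0.6, 0.2]
finger_gap: 0.421
```

Call:
{"api": "servo_tool", "payload": {
  "targets": [
    {"x": 0.1, "y": 0, "z": 0.1, "spin": 0},
    {"x": 0.1, "y": 0, "z": 0.1, "spin": 0},
    {"x": 0.1, "y": 0, "z": 0.05, "spin": 0},
    {"x": 0, "y": 0, "z": 0, "spin": 0}
  ]
}}

```text
t: 28.72
position: [0.5242, -0.1463, 0.0948]
tool_rot: [-0.503, 0.497, 0.505, 0.495]
ft_force: [2.0, -0.5, 0.3]
finger_gap: 0.421
```

```bash
python3 s.py
```

```text
28.725 [ 0.5242 -0.1463  0.0948] [-4.3e-03  4.0e-04 -1.0e+00] [ 2.   -0.47  0.29] [ 0.013 -0.053 -0.001] 35.9
cone origin [ 0.523  -0.1463  0.0473]
jaw 90.9 R [[-0.004, -1.0, -0.016], [0.0, -0.016, 1.0], [-1.0, 0.004, 0.0]]
```

Close gently in stages (28, then 25 mm) so that I can see the side force.

Call:
{"api": "servo_tool", "payload": {
  "targets": [
    {"x": 0, "y": 0, "z": 0.03, "spin": 0},
    {"x": 0, "y": 0, "z": 0, "spin": 0},
    {"x": 0, "y": 0, "z": 0, "spin": 0}
  ],
  "claw": 28,
  "newtons": 20
}}

```text
t: 29.1
position: [0.5243, -0.146, 0.095]
tool_rot: [-0.503, 0.497, 0.505, 0.495]
ft_force: [-0.1, -1.3, -0.1]
finger_gap: 0.33
```

Call:
{"api": "servo_tool", "payload": {
  "targets": [
    {"x": 0, "y": 0, "z": 0, "spin": 0},
    {"x": 0, "y": 0, "z": 0, "spin": 0}
  ],
  "claw": 25
}}

```text
t: 29.35
position: [0.5243, -0.1461, 0.095]
tool_rot: [-0.503, 0.497, 0.505, 0.495]
ft_force: [-0.3, -0.5, -0.3]
finger_gap: 0.291
```

```bash
python3 s.py;  python3 look.py 15
```

```text
29.35 [ 0.5243 -0.1461  0.095 ] [-4.1e-03 -2.0e-04 -1.0e+00] [-0.34 -0.49 -0.33] [-0.056  0.033 -0.008] 24.9
cone origin [ 0.5231 -0.1461  0.0476]
jaw 90.9 R [[-0.004, -1.0, -0.016], [-0.0, -0.016, 1.0], [-1.0, 0.004, -0.0]]
```

View pics/l15.png

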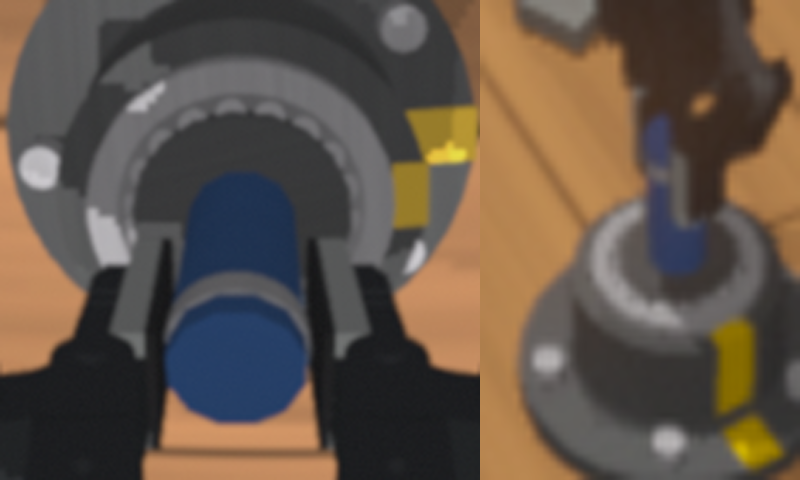

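Call:
{"api": "servo_tool", "payload": {
  "targets": [
    {"x": 0, "y": 0, "z": 0, "spin": 0},
    {"x": 0, "y": 0, "z": 0, "spin": 0}
  ],
  "claw": 0
}}

```text
t: 29.7
position: [0.5241, -0.146, 0.095]
tool_rot: [-0.503, 0.497, 0.505, 0.495]
ft_force: [-1.2, 0.3, -1.3]
finger_gap: 0.278
```

Call:
{"api": "servo_tool", "payload": {
  "targets": [
    {"x": 0.015, "y": 0, "z": 0, "spin": 0}
  ]
}}

```text
t: 29.82
position: [0.5242, -0.146, 0.095]
tool_rot: [-0.503, 0.497, 0.505, 0.495]
ft_force: [-1.8, 0.5, 4.4]
finger_gap: 0.274
```

Call:
{"api": "servo_tool", "payload": {
  "targets": [
    {"x": 0.018, "y": 0, "z": 0, "spin": 0}
  ]
}}

```text
t: 29.95
position: [0.5243, -0.1461, 0.095]
tool_rot: [-0.503, 0.497, 0.505, 0.495]
ft_force: [-2.8, 0.2, 5.9]
finger_gap: 0.271
```

Call:
{"api": "servo_tool", "payload": {
  "targets": [
    {"x": 0, "y": 0, "z": 0, "spin": 0},
    {"x": 0, "y": 0, "z": 0, "spin": 0},
    {"x": 0, "y": 0, "z": 0, "spin": 0},
    {"x": 0, "y": 0, "z": 0, "spin": 0}
  ],
  "claw": 45
}}

```text
t: 30.45
position: [0.5243, -0.1459, 0.0944]
tool_rot: [-0.503, 0.497, 0.505, 0.495]
ft_force: [-0.7, -0.2, -0.0]
finger_gap: 0.531
```

```bash
python3 s.py;  python3 look.py 16
```

```text
30.45 [ 0.5243 -0.1459  0.0944] [-4.e-03  1.e-04 -1.e+00] [-0.65 -0.22 -0.05] [-0.017  0.055  0.004] 45.3
cone origin [ 0.5231 -0.1459  0.0469]
jaw 90.9 R [[-0.004, -1.0, -0.016], [0.0, -0.016, 1.0], [-1.0, 0.004, 0.0]]
```

View pics/l16.png

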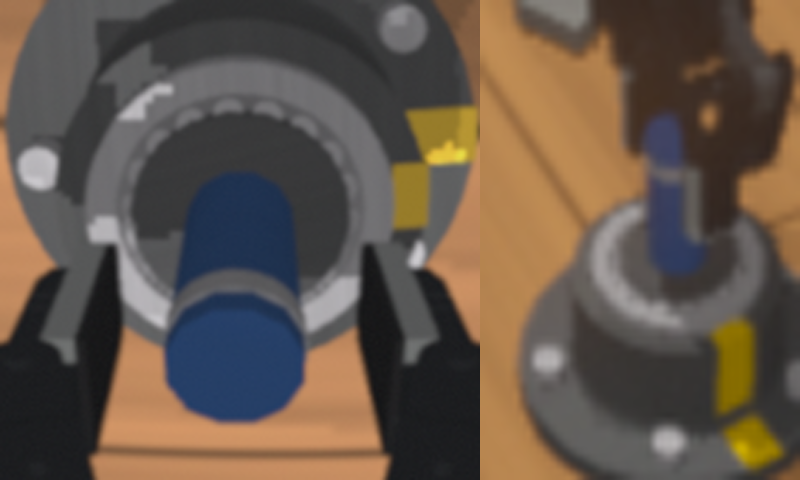

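Run:
```python
from h import *
def blue(c,win):
    x0,y0,x1,y1=win;h=cv2.cvtColor(c["pixels"],cv2.COLOR_RGB2HSV).astype(int)[y0:y1,x0:x1]
    b=(h[...,0]>95)&(h[...,0]<130)&(h[...,1]>90);k=ncnt(b)[0][:,0]+[x0,y0];return b,k,h
for n in ("9","12","14","15","16"):
    o,c=pickle.load(open(f"pics/wrist{n}.pkl","rb"))
    x0,y0=200,190
    b,k,h=blue(c,(x0,y0,320,320))
    ks=ncnt(b);ys,xs=np.nonzero(b)
    # stem foot top edge rows & disc: row-wise midpoints
    rows={yy+y0:(xs[ys==yy].min()+x0,xs[ys==yy].max()+x0) for yy in range(ys.min(),ys.max()+1) if (ys==yy).any()}
    r=sorted(rows); mid=lambda v:np.mean(rows[v])
    w=[rows[v][1]-rows[v][0] for v in r]; vb=r[-1]; vt=r[0]
    # disc widest row: disc height ~? report
    vd=r[int(np.argmax(w))]; m=mid(vd); vf=vt+6
    P=wplane(o,c,(m,vd),.1215);F=wplane(o,c,(mid(vf),vf),.0665)
    print(n,"rows",vt,vb,"disc",m,vd,w[np.argmax(w)],"foot",mid(vf),vf,"top xy",P[:2].round(4),"foot xy",F[:2].round(4))
```

```text
9 rows 205 285 disc 250.5 261 45 foot 252.0 211 top xy [ 0.5222 -0.1452] foot xy [ 0.5166 -0.145 ]
12 rows 208 283 disc 255.5 247 47 foot 245.5 214 top xy [ 0.5131 -0.139 ] foot xy [ 0.5178 -0.1452]
14 rows 206 286 disc 261.5 259 45 foot 274.5 212 top xy [ 0.5222 -0.1555] foot xy [ 0.5179 -0.1458]
15 rows 211 298 disc 252.5 275 51 foot 255.0 217 top xy [ 0.5244 -0.1461] foot xy [ 0.5171 -0.145 ]
16 rows 211 298 disc 252.5 270 47 foot 254.5 217 top xy [ 0.5213 -0.146 ] foot xy [ 0.5169 -0.1451]
```

Call:
{"api": "servo_tool", "payload": {
  "targets": [
    {"x": -0.3, "y": 0, "z": 0, "spin": 0},
    {"x": -0.6, "y": 0, "z": 0, "spin": 0},
    {"x": -1, "y": 0, "z": 0, "spin": 0},
    {"x": -1, "y": 0, "z": 0, "spin": 0},
    {"x": -1, "y": 0, "z": 0, "spin": 0},
    {"x": -1, "y": 0, "z": 0, "spin": 0},
    {"x": 0, "y": 0, "z": 0, "spin": 0}
  ]
}}

```text
t: 31.42
position: [0.5258, -0.1464, 0.2007]
tool_rot: [0.505, -0.496, -0.503, -0.496]
ft_force: [0.2, 0.4, -0.3]
finger_gap: 0.523
```

```bash
python3 s.py
python3 - <<'E'
from h import *
from station import ctrl,vision
o=ctrl.get_obs();C={n:vision.capture(n) for n in ("wrist","scene","top")};pickle.dump((o,C),open("pics/f1.pkl","wb"))
f=lambda n,x0,y0,x1,y1,w,h:cv2.resize(cv2.cvtColor(C[n]["pixels"],cv2.COLOR_RGB2BGR)[y0:y1,x0:x1],(w,h),interpolation=cv2.INTER_CUBIC)
cv2.imwrite("pics/f1.png",np.hstack([f("wrist",170,110,330,270,400,400),f("scene",220,135,284,199,400,400)]))
cv2.imwrite("pics/f1t.png",f("top",0,0,512,384,512,384))
E
```

```text
31.425 [ 0.5258 -0.1464  0.2007] [ 2.0e-04 -2.1e-03 -1.0e+00] [ 0.22  0.39 -0.32] [-0.022  0.002 -0.02 ] 44.7
cone origin [ 0.5248 -0.1465  0.1532]
jaw 90.9 R [[0.0, -1.0, -0.016], [-0.002, -0.016, 1.0], [-1.0, -0.0, -0.002]]
```

View pics/f1.png

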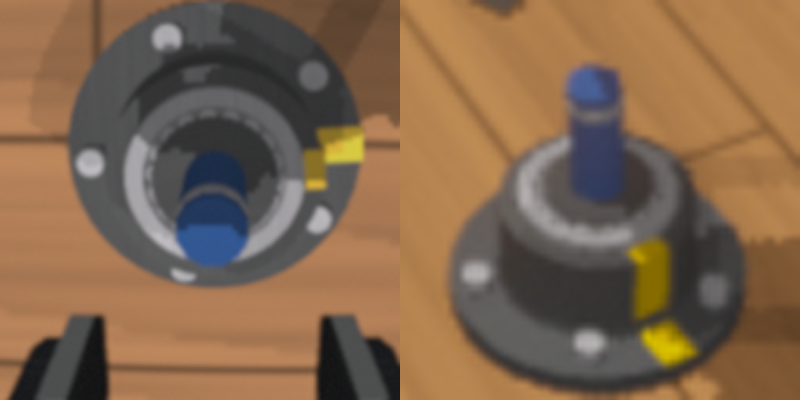

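View pics/f1t.png

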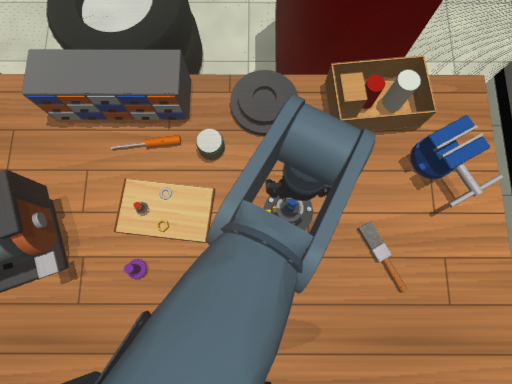

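Run:
```python
from h import *
o,C=pickle.load(open("pics/f1.pkl","rb"))
c=C["scene"];x0,y0=238,140
h=cv2.cvtColor(c["pixels"],cv2.COLOR_RGB2HSV).astype(int)[y0:172,x0:266]
# sub-pixel row midpoints by blueness weight
px=c["pixels"][y0:172,x0:266].astype(float);bl=np.clip(px[...,2]-px[...,0]-8,0,None)
pts=[]
for i in range(bl.shape[0]):
    w=bl[i]
    if w.sum()>100: m=(w*np.arange(len(w))).sum()/w.sum()+x0; pts.append((y0+i,m)); 
pts=np.array(pts);print(pts.round(2).tolist())
s=pts[(pts[:,0]>=149)&(pts[:,0]<=163)];print("slope du/dv",np.polyfit(s[:,0],s[:,1],1))
def proj(X):
    q=c["camera_matrix"]@(c["R"]@np.array(X)+c["t"]);return q[:2]/q[2]
for th in (-.1,-.05,0,.05,.1):
    a=proj([.5225,-.1475,.0635]);b=proj([.5225,-.1475+.058*th,.0635+.058]);print(th,a.round(1),b.round(1),(b-a)[0]/(b-a)[1])
# also lean in x
for th in (-.05,.05):
    a=proj([.5225,-.1475,.0635]);b=proj([.5225+.058*th,-.1475,.0635+.058]);print("x",th,(b-a)[0]/(b-a)[1])
# reference: initial upright cone on board
c=pickle.load(open("pics/scene0.pkl","rb"));px=c["pixels"][222:256,298:324].astype(float);bl=np.clip(px[...,2]-px[...,0]-8,0,None)
pts=[(222+i,(w*np.arange(26)).sum()/w.sum()+298) for i,w in enumerate(bl) if w.sum()>100];s=np.array(pts);print(s.round(2).tolist());s=s[(s[:,0]>=233)&(s[:,0]<=245)];print("ref slope",np.polyfit(s[:,0],s[:,1],1))
a=proj([.5165,.1315,.036]);b=proj([.5165,.1315,.094]);print("ref exp",(b-a)[0]/(b-a)[1],a,b)
```

```text
[[146.0, 249.63], [147.0, 249.71], [148.0, 249.85], [149.0, 249.97], [150.0, 250.32], [151.0, 250.56], [155.0, 251.02], [156.0, 251.07], [157.0, 251.28], [158.0, 251.36], [159.0, 251.2], [160.0, 251.15], [161.0, 251.17], [162.0, 251.19], [163.0, 251.21], [164.0, 251.22], [165.0, 251.28], [166.0, 251.35]]
slope du/dv [7.98217609e-02 2.38445151e+02]
-0.1 [251.5 163.4] [250.6 146.1] 0.05209526405501614
-0.05 [251.5 163.4] [251.1 146.8] 0.023381693742630265
0 [251.5 163.4] [251.6 147.4] -0.0077433814509469895
0.05 [251.5 163.4] [252.1 148. ] -0.04159707260042048
0.1 [251.5 163.4] [252.6 148.7] -0.07855463943855215
x -0.05 -0.06703238791390094
x 0.05 0.05418795051036742
[[225.0, 310.59], [226.0, 310.77], [227.0, 310.97], [228.0, 311.03], [229.0, 311.03], [230.0, 311.04], [231.0, 311.12], [232.0, 311.22], [233.0, 311.22], [235.0, 307.11], [236.0, 309.05], [237.0, 309.33], [238.0, 309.24], [239.0, 309.1], [240.0, 308.89], [241.0, 308.72], [242.0, 308.58], [243.0, 308.49], [244.0, 308.52], [245.0, 308.64], [246.0, 308.9]]
ref slope [-9.62483652e-02  3.31951622e+02]
ref exp -0.19548743622142034 [308.41613407 242.6274261 ] [311.30341246 227.85778955]
```

Run:
```python
from h import *
o,C=pickle.load(open("pics/f1.pkl","rb"));c=C["wrist"]
g=lambda x0,y0,x1,y1,s:cv2.resize(cv2.cvtColor(c["pixels"],cv2.COLOR_RGB2BGR)[y0:y1,x0:x1],None,fx=s,fy=s,interpolation=cv2.INTER_CUBIC)
cv2.imwrite("pics/f1w.png",g(215,140,295,220,7))
px=c["pixels"][165:222,230:282];hv=cv2.cvtColor(px,cv2.COLOR_RGB2HSV).astype(int)
b=(hv[...,0]>95)&(hv[...,0]<130)&(hv[...,1]>90);print("V rows",[(165+i,int(np.median(hv[i][b[i]][:,2])),np.nonzero(b[i])[0].min()+230,np.nonzero(b[i])[0].max()+230) for i in range(57) if b[i].sum()>3])
```

```text
V rows [(171, 67, np.int64(251), np.int64(260)), (172, 70, np.int64(249), np.int64(262)), (173, 71, np.int64(248), np.int64(263)), (174, 71, np.int64(248), np.int64(264)), (175, 71, np.int64(247), np.int64(265)), (176, 71, np.int64(246), np.int64(265)), (177, 70, np.int64(246), np.int64(266)), (178, 71, np.int64(245), np.int64(266)), (179, 70, np.int64(245), np.int64(267)), (180, 70, np.int64(244), np.int64(267)), (181, 70, np.int64(244), np.int64(267)), (182, 71, np.int64(244), np.int64(267)), (183, 70, np.int64(244), np.int64(267)), (184, 70, np.int64(244), np.int64(267)), (185, 70, np.int64(243), np.int64(267)), (186, 69, np.int64(243), np.int64(267)), (188, 79, np.int64(250), np.int64(267)), (189, 86, np.int64(248), np.int64(261)), (190, 90, np.int64(246), np.int64(263)), (191, 92, np.int64(245), np.int64(264)), (192, 93, np.int64(244), np.int64(265)), (193, 93, np.int64(243), np.int64(266)), (194, 92, np.int64(243), np.int64(266)), (195, 92, np.int64(242), np.int64(267)), (196, 92, np.int64(242), np.int64(267)), (197, 92, np.int64(241), np.int64(268)), (198, 93, np.int64(241), np.int64(268)), (199, 106, np.int64(241), np.int64(268)), (200, 129, np.int64(241), np.int64(268)), (201, 143, np.int64(241), np.int64(268)), (202, 146, np.int64(241), np.int64(268)), (203, 146, np.int64(241), np.int64(268)), (204, 146, np.int64(241), np.int64(268)), (205, 146, np.int64(241), np.int64(268)), (206, 146, np.int64(241), np.int64(268)), (207, 146, np.int64(242), np.int64(267)), (208, 146, np.int64(242), np.int64(267)), (209, 146, np.int64(243), np.int64(266)), (210, 146, np.int64(244), np.int64(265)), (211, 146, np.int64(244), np.int64(265)), (212, 145, np.int64(245), np.int64(264)), (213, 145, np.int64(246), np.int64(263)), (214, 143, np.int64(247), np.int64(262)), (215, 136, np.int64(249), np.int64(260)), (216, 119, np.int64(252), np.int64(258))]
```

View pics/f1w.png

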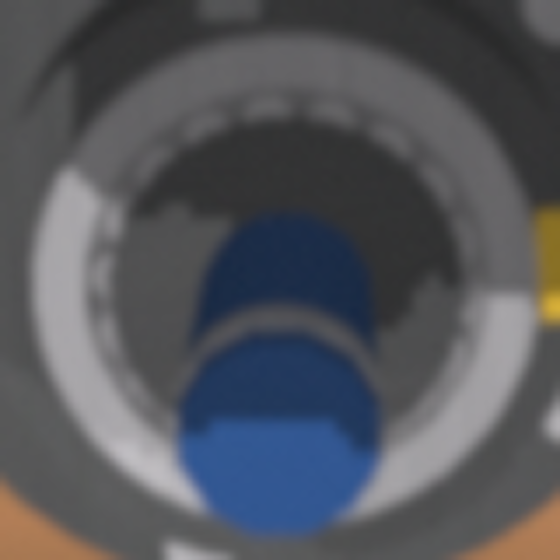

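Run:
```python
from h import *
o,C=pickle.load(open("pics/f1.pkl","rb"));c=C["wrist"]
W=lambda u,v,z:wplane(o,c,(u,v),z)[:2].round(4)
print("disc edges y",W(240.6,203,.1215),W(268.6,203,.1215)," x:",W(254.5,188.3,.1215),W(254.5,216.7,.1215))
f=lambda u,v:(215+u/7,140+v/7)
print("cup outer L/R",W(*f(32,290),.0595),W(*f(537,290),.0595),"top",W(*f(283,33),.0595))
print("rib L/R",W(*f(107,290),.0635),W(*f(463,290),.0635),"top",W(*f(285,122),.0635))
print("stem foot L/R at v~180",W(244-.4,182,.07),W(267.4,182,.07), "foot far edge",W(255.5,170.4,.0635))
```

```text
disc edges y [ 0.5271 -0.1567] [ 0.5268 -0.1346]  x: [ 0.5149 -0.1459] [ 0.5386 -0.1456]
cup outer L/R [ 0.5262 -0.1806] [ 0.5251 -0.1089] top [ 0.4892 -0.1455]
rib L/R [ 0.525  -0.1695] [ 0.5243 -0.1199] top [ 0.5009 -0.1451]
stem foot L/R at v~180 [ 0.5237 -0.1563] [ 0.5234 -0.1336] foot far edge [ 0.5137 -0.1451]
```

Call:
{"api": "servo_tool", "payload": {
  "targets": [
    {"x": -0.3, "y": 0, "z": -1, "spin": 0},
    {"x": 0, "y": 0.5, "z": -1, "spin": 0},
    {"x": 0, "y": 0.5, "z": -1, "spin": 0},
    {"x": 0, "y": 0.5, "z": -1, "spin": 0},
    {"x": 0, "y": 0.5, "z": -1, "spin": 0},
    {"x": 0, "y": 0.5, "z": -1, "spin": 0},
    {"x": 0, "y": 0.5, "z": -1, "spin": 0},
    {"x": 0, "y": 0, "z": -1, "spin": 0}
  ]
}}

```text
t: 32.58
position: [0.4615, -0.3182, 0.2]
tool_rot: [-0.5, 0.498, 0.508, 0.494]
ft_force: [0.8, 0.0, 0.8]
finger_gap: 0.524
```

```bash
python3 s.py
python3 - <<'E'
from h import *
from station import ctrl,vision
o=ctrl.get_obs();C={n:vision.capture(n) for n in ("scene","top")};pickle.dump((o,C),open("pics/f2.pkl","wb"))
f=lambda n,x0,y0,x1,y1,w,h:cv2.resize(cv2.cvtColor(C[n]["pixels"],cv2.COLOR_RGB2BGR)[y0:y1,x0:x1],(w,h),interpolation=cv2.INTER_CUBIC)
cv2.imwrite("pics/f2.png",np.hstack([f("top",263,185,315,237,400,400),f("scene",225,140,277,192,400,400)]))
cv2.imwrite("pics/f2t.png",f("top",0,0,512,384,512,384))
E
```

```text
32.575 [ 0.4615 -0.3182  0.2   ] [-0.0122  0.0033 -0.9999] [0.79 0.03 0.83] [-0.023 -0.036  0.001] 44.8
cone origin [ 0.4599 -0.3181  0.1525]
jaw 90.9 R [[-0.012, -1.0, -0.015], [0.003, -0.015, 1.0], [-1.0, 0.012, 0.003]]
```

View pics/f2.png

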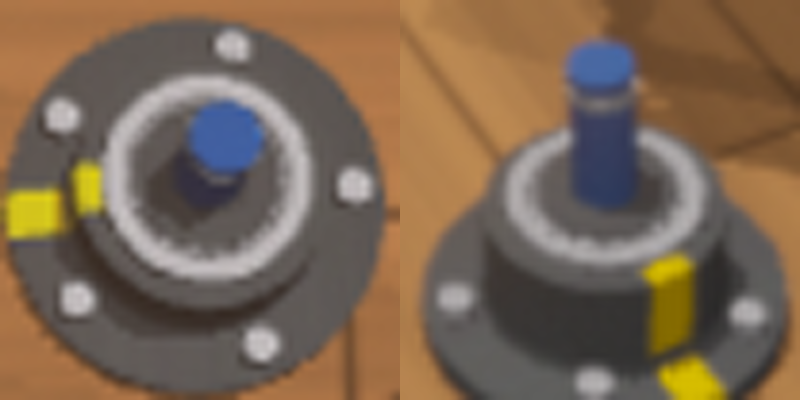

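View pics/f2t.png

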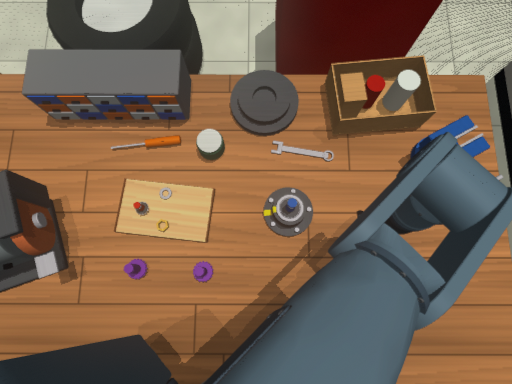

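Run:
```python
from h import *
o,C=pickle.load(open("pics/f2.pkl","rb"))
def hsv(c): return cv2.cvtColor(c["pixels"],cv2.COLOR_RGB2HSV).astype(int)
D={}
for n,w,vt,T in (("top",(263,185,315,237),0,None),("scene",(225,140,277,192),0,None)):
    c=C[n];x0,y0,x1,y1=w;h=cv2.resize(c["pixels"][y0:y1,x0:x1],None,fx=8,fy=8,interpolation=cv2.INTER_CUBIC)
    h=cv2.cvtColor(h,cv2.COLOR_RGB2HSV).astype(int)
    b=(h[...,0]>100)&(h[...,0]<125)&(h[...,1]>110);mx=np.percentile(h[b][:,2],90)
    disc=b&(h[...,2]>.85*mx);k=ncnt(disc)[0];e=cv2.fitEllipse(cv2.convexHull(k))
    tr=lambda p:((np.array(p)+.5)/8-.5+[x0,y0])
    D[n]=tr(e[0]);print(n,"disc",D[n],np.array(e[1])/8)
    r=(h[...,1]<60)&(h[...,2]>135)
    k=ncnt(cv2.morphologyEx(r.astype(np.uint8),cv2.MORPH_CLOSE,np.ones((9,9))))[0];e=cv2.fitEllipse(cv2.convexHull(k));D[n+"r"]=tr(e[0]);print(n,"ring",D[n+"r"],np.array(e[1])/8)
T,S=C["top"],C["scene"]
X,e=tri([T,S],[D["top"],D["scene"]]);print("disc",X,e)
Y,e=tri([T,S],[D["topr"],D["scener"]]);print("ring",Y,e)
for zr in (.0575,.0595,.062):
  for n,c in (("top",T),("scene",S)):
    a=plane(c,D[n],zr+.062);b=plane(c,D[n+"r"],zr);print(zr,n,"lean x,y",((a-b)/.062)[:2].round(3))
```

```text
top disc [291.98143196 202.24417877] [8.59460163 9.019063  ]
top ring [289.43784523 207.52516174] [26.8396244  27.61633682]
scene disc [250.73612976 148.01987934] [5.10939837 7.76373625]
scene ring [251.17616844 164.6146965 ] [18.70713806 26.05111694]
disc [ 0.52487213 -0.14733585  0.12030554] [np.float64(0.00026265942406513494), np.float64(0.0002626594240650497)]
ring [ 0.52324559 -0.14651138  0.05972525] [np.float64(0.0006303061693471569), np.float64(0.0006303061693473124)]
0.0575 top lean x,y [ 0.027 -0.015]
0.0575 scene lean x,y [0.033 0.011]
0.0595 top lean x,y [ 0.026 -0.015]
0.0595 scene lean x,y [0.034 0.014]
0.062 top lean x,y [ 0.026 -0.015]
0.062 scene lean x,y [0.036 0.018]
```

```bash
python3 -c "
from station import ctrl
o=ctrl.get_obs();print(o['t'],abs(o['joint_velocities']).max(),o['ft_force'])
print(ctrl.finish_job())"
```

```text
32.675 0.03793354295988993 [-0.84853785  0.55631679 -0.57571928]
the job is handed in; nothing more can be done
None
```

The blue-stem cone is in the hub's cup, pressed home and rocked both ways. I released it and handed the job in at 32.7 s.

- **Pressing:** I found home by feel, with the cone's origin about 2 to 3 mm below the nominal seat point. I held pushes of about 5 to 8 N on top of the cone's weight. The peak downward load I estimated in the cup was about 11 N.
- **Rocking:** My first try at rocking, with the stem gripped, failed: the cone slid about 4 mm up the cup wall instead of tipping, so I lowered it back. I then turned the jaws 90° and pushed with one open pad, using mostly 1 to 4 N. It leaned about 8° towards the yellow mark, then about 8° the other way. It stayed cocked after the first lean, and the opposite pad righted it.
- **Finish:** I squeezed the stem upright, pressed lightly (about 6 N), let go and moved the arm clear.

**Last checks:**
- **Lean:** The cone is not perfectly upright. The overhead and wrist views agree on a lean of about 0.03 rad, and the scene view gives up to about 0.04 rad. It also disagrees on the direction sideways. All are under the 0.05 rad limit, so I did not squeeze it again.
- **Seating:** The cup rim measured about 60 mm high, which agrees with the home height I felt.
- **Surroundings:** In the last overhead picture the small cone, washer, nut, tin, wrench, screwdriver and brush looked unmoved. The gripper was touching nothing.

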